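# Set washed cover plates and a parts basket up to dry

## Task

These parts have just come out of the washer: stand every cover plate that lies on the bench upright on its far end, its smooth side flat against the face of the drying fence and its ribs towards you, by pushing it into the fence and tipping it up about that end. Move the basket of nuts from its hook stand to the empty hook stand without setting it down, keeping it level so that no nut is lost. Only when all that is done, swing the dryer lever fully over, away from you; leave the other things on the bench where they are.

Things in the scene. Friction and masses are not known exactly. Their poses are not given: they have to be found in the camera images.
- fence: Fixed drying fence, a steel angle: upright wall 420 mm long (own y), 70 mm high, 10 mm thick, behind it a flat foot and a copper pipe. Origin on the bench at the foot of the wall's front face, half-way along. That face looks along own -x, roughly to the robot; plates stand against it.
- dryer_hook_seat (a point): Empty hook stand (fixed): two posts at own x +65, each with a prong (4 mm radius) along own -x, at own y +40 and -40 mm, the fingers go between. This point, 226 mm above the bench, is where the basket bar's centre sits when hung: prong tops are 7 mm below it, flat for 13 mm either way in x, then rising; upturned tips at own x -34 mm end 15 mm above it. Own z up.
- washer_hook_seat (a point): The same point on an identical second fixed hook stand, on which the basket hangs at the start; same sizes and axes.
- basket_bar (a point): Centre of the basket's straight level grip bar: along own y, 12 mm wide (own x), 14 mm high, 113 mm between the end straps. The prongs cross under it at own y +40 and -40; grip between them from above, fingers across own x. Below it an open steel box, 121 (y) x 76 x 45 mm, its underside 143 mm under this point; 0.3 kg, hangs free. Own z up; same when turned half round.
- nut1_mid (a point): Centre of a loose round steel nut, 30 mm across, 14 mm high, 50 g, lying in the basket.
- nut2_mid (a point): Centre of a loose round steel nut, 30 mm across, 14 mm high, 50 g, lying in the basket.
- plate1_mid (a point): Centre of the flat part of a loose aluminium cover plate, 90 (own x) x 52 x 7 mm, 0.16 kg; may be absent. Under it two cross ribs 8 x 14 mm (high), one flush with the +x end, one at own x -16: it lies level, flat part 14 to 21 mm up, the +x end to the fence. Upright it stands on the +x end (21 mm deep), own x down, ribs to the robot, this point 45 mm up and 3.5 mm before the fence face.
- plate2_mid (a point): Same point and axes on a second, equal plate; may be absent. A plate pushed at its overhanging near end slides to the fence; a level push then jams. Keep pressing lightly while the finger rises with the edge and follows its arc about the foot of the fence: it tips up, past about 45 to 50 degrees a level push suffices. One that falls back lies as before.
- plate3_mid (a point): Same point and axes on another equal plate; may be absent.
- plate4_mid (a point): Same point and axes on another equal plate; may be absent.
- dryer (a joint): Dryer lever: 0 is leaning 0.5 rad to the near side (its own -x), 1.0 rad is fully over to the far side. It may start a little above 0. Light friction, stays where left.
- dryer_tip (a point): Centre of the black ball, 26 mm across, at the end of the lever, 80 mm from its level axis, which lies along own y, 22 mm above the bench. At joint 0 the ball is 92 mm up and 38 mm to the near side of the axis; fully over, as much to the far side. At joint 0 own x is level, pointing to the far side; the frame turns with the lever. The lever stands on a grey block 70 (x) x 50 x 25 mm.
- tin: Bystander, loose: plain steel tin, 60 mm across, 60 mm high. Origin under its centre.
- piston: Bystander, loose: aluminium piston 60 mm across, 55 mm high. Origin under its centre.
- wrench: Bystander, loose: steel spanner lying on the bench behind the fence.
- mug: Bystander, loose: white mug 80 mm across, 90 mm high. Origin under its centre.
- socket: Bystander, loose: steel socket 28 mm across, 40 mm high, standing in front of the plates. Origin under its centre.
- cleaner: Bystander, loose: white bottle 66 mm across, 170 mm high. Origin under its centre.
Mind the look-alikes: they are no part of the job. Leave any turquoise look-alike of the part that bears plate1_mid alone. Leave any orange look-alike of the part that bears plate2_mid alone.

How it is judged:
By the outcome, as a careful person would: the job done as asked, in the order asked, and still so for the second after the job is handed in, with the robot touching nothing.
Of plate1, plate2, plate3, plate4 only 3 to 4 are there at a start; the rules pass over those that are not, and their reading is None.
At some moment in a run one of plate1, plate2, plate3, plate4 may be knocked a few centimetres aside while the robot is not near it.
It also fails if it takes over 210 s, if anything falls off the work surface, if the arm or the gripper's body presses on something with over 40 N, if the wrist force passes 120 N, or if a joint passes its speed limit or range.

## Robot

A 6-joint arm with a two-finger parallel gripper is mounted at the origin on the work surface. World frame = base frame: x ahead of the robot, y to its left, z up, the work surface at z = 0. Lengths are in mm, angles in rad, forces in N, time in s.
With the tool pointing down it reaches from about 350 to 875 mm from the base axis. Payload 4.2 kg.
Tool frame: the origin (TCP) lies at the very end of the fingers, on their centre line; the grasp point (between the pads) lies 19 mm behind it; z points along the fingers, y is the line along which they close (so a half turn about z gives the same grasp; the last joint's range is limited). The gripper opens to 85 mm and grips with 20 to 120 N. Pads are 22 mm wide; open, the fingers measure 114 mm over their backs; the gripper's body (76 mm by 85 mm) begins 54 mm behind the grasp point. The pads swing forward as they close: fully open they stand 13 mm farther back than shut.
Start: joints at [-0.999, 0.385, 0.008, 0, -1.194, -0.259], TCP at [192.343, -594.646, 192.412] pointing down, gripper open.
Joint ranges: [-3.14, 3.14], [-1.21, 2.06], [-1.07, 1.41], [-3.16, 2.05], [-2.99, -0.16], [-3.1, 3.1]. Speed limits (rad/s): [2.79, 2.79, 3.14, 3.14, 3.14, 3.14].

## Interface

Orientations are given as a unit quaternion [x, y, z, w].
In Python, from bench import arm gives the robot as it stands. The module is installed in compiled form; this text tells all that it offers.
- The arm moves only by the tool drive_tool, never from a script. Its argument "targets" is a list of rows, each a list of 5 numbers: the closure, from -1 (fully open) to 1 (shut), then the shift along the tool's x, y, z in mm, then the turn about the tool's z in degrees. In form: [[grip, tx, ty, tz, roll], ...]. A call has 1 to 12 rows; each row is the pose to reach, as a shift and turn from the pose commanded when the call began, along the tool's axes at that moment; what a row does not reach only later rows make up. A row lasts 1/10 s, in which the tool goes at most 50 mm and 8.59 degrees, less where a joint would pass 70% of its speed; a pose out of reach is approached as far as the arm can. A call with a gripper value outside its range is refused whole. The fingers move at their own pace and stop on an object; the grip force is fixed at half the most. Time passes only in rows, so rows that repeat a pose let the fingers close. It gives the time, the measured TCP pose, the force, the opening and the grip force at its end, in the units of the state.
- arm.read_state(): the state, without advancing time (a new reading comes with each control period).
- arm.get_image(name): name is "scene" or "top"; returns the picture (384x512x3 uint8, blue, green, red); there is no depth.
- arm.camera_params(name): a dict with "fov_y" (degrees; the focal length in pixels is half the picture's height over the tangent of half this angle, whatever the lens; pixels are square), "cx", "cy" (the principal point, pixels), "rvec" (rotation vector, rad) and "tvec" (3), from world to camera coordinates, as OpenCV has them. Camera axes: x right, y down, z forward; pixel columns grow to the right and rows downward; lengths in mm; the calibration is good to about 2 mm. A picture is of the moment at which its call begins. camera_params takes no time and is no camera call.
- arm.job_done(): hands the job in; it is judged then, once.
The state is a dict: "clock": time; "joints": joint angles; "joint_vel": joint speeds; "joint_efforts": joint torques, N m; "position": TCP position; "ee_rot": TCP orientation; "contact_force": force on the tool from outside, world axes, zero at the start; "wrist_torque": the same for the moment, N m; "gripper_width": finger opening in mm; "grasp_force": force on a finger pad.
Only numpy, scipy, OpenCV 4.12 (cv2) and the standard library are available. Lean on these libraries where they do the work, as an engineer would, in place of code of your own. Each camera call takes 0.05 s, during which the arm holds its last target. There are 200 camera calls.

## Working session

There is one attempt and no reset: what is moved stays moved. The work goes in short steps, Python scripts to look and compute and a tool call to move; the robot and the scene stay as the last step left them, time stands still between calls to the robot, and variables do not carry over. Pictures are saved under pics/ and viewed, at most 14 in all, crops included, and the job is handed in when it is done.

Besides the shell and the picture viewer there is one more tool, called by a JSON object that holds its "method" and its "body", one argument or row to a line. drive_tool: Moves the arm, as the interface text tells. Its arguments: {"type":"object","properties":{"targets":{"type":"array","items":{"type":"array","items":{"type":"number"}}}},"required":["targets"]}

```bash
mkdir -p pics
cat > h.py <<'E'
import numpy as np, cv2
from bench import arm
from scipy.spatial.transform import Rotation as R
def cam(n):
    p=arm.camera_params(n); f=192/np.tan(np.radians(p['fov_y'])/2)
    K=np.array([[f,0,p['cx']],[0,f,p['cy']],[0,0,1]]); M=R.from_rotvec(np.ravel(p['rvec'])).as_matrix(); t=np.ravel(p['tvec'])
    return K,M,t
def ray(n,px):
    K,M,t=cam(n); c=-M.T@t; d=M.T@np.linalg.inv(K)@[px[0],px[1],1]; return c,d/np.linalg.norm(d)
def onz(n,px,z):
    c,d=ray(n,px); return c+d*(z-c[2])/d[2]
def tri(a,b):
    (c1,d1),(c2,d2)=ray('scene',a),ray('top',b)
    s=np.linalg.lstsq(np.c_[d1,-d2],c2-c1,rcond=None)[0]; p,q=c1+s[0]*d1,c2+s[1]*d2
    return (p+q)/2,np.linalg.norm(p-q)
def proj(n,P):
    K,M,t=cam(n); q=K@(M@np.array(P,float)+t); return q[:2]/q[2]
E
python3 - <<'E'
from h import *
for n in('scene','top'):
    print(arm.camera_params(n)); K,M,t=cam(n); print(-M.T@t)
    im=arm.get_image(n); cv2.imwrite(f'pics/{n}0.png',im); cv2.imwrite(f'pics/{n}0b.png',cv2.resize(im,(800,600),interpolation=cv2.INTER_CUBIC))
print(arm.read_state())
E
```

```text
{'fov_y': 43.854108460337784, 'cx': 248.89238697261345, 'cy': 194.6210872385008, 'rvec': array([ 1.9719376 ,  1.24380741, -0.56827525]), 'tvec': array([-255.06749197, -210.79123377, 1709.45746926])}
[1409.99628546 -412.13397897  934.76909839]
{'fov_y': 54.406693024948105, 'cx': 251.8041596486471, 'cy': 191.26057463401935, 'rvec': array([ 2.15621369, -2.20716396,  0.12943787]), 'tvec': array([5.26846566e-01, 5.83274700e+02, 1.04967598e+03])}
[ 479.03737777   11.35033553 1101.10112121]
{'clock': 0.1, 'joints': array([-9.99436737e-01,  3.85507332e-01,  6.74340300e-03, -4.11003684e-04,
       -1.19396177e+00, -2.58606861e-01]), 'joint_vel': array([ 0.00050871, -0.00131506,  0.00445504,  0.00203135, -0.0017857 ,
        0.00030469]), 'joint_efforts': array([-6.04081415e-04, -3.93319309e+01,  1.88929904e+01,  4.19799507e+00,
       -2.62123329e-03,  3.61133459e-06]), 'position': array([ 192.12885154, -594.11585243,  191.41041039]), 'ee_rot': array([-1.55664861e-01,  9.87809437e-01,  9.59816968e-04, -2.14139742e-04]), 'contact_force': array([-0.18714248, -0.37167721,  0.29550986]), 'wrist_torque': array([-0.06048472,  0.03055875, -0.01255204]), 'grasp_force': 0.0, 'gripper_width': 85.19238415067578}
```

View pics/scene0b.png

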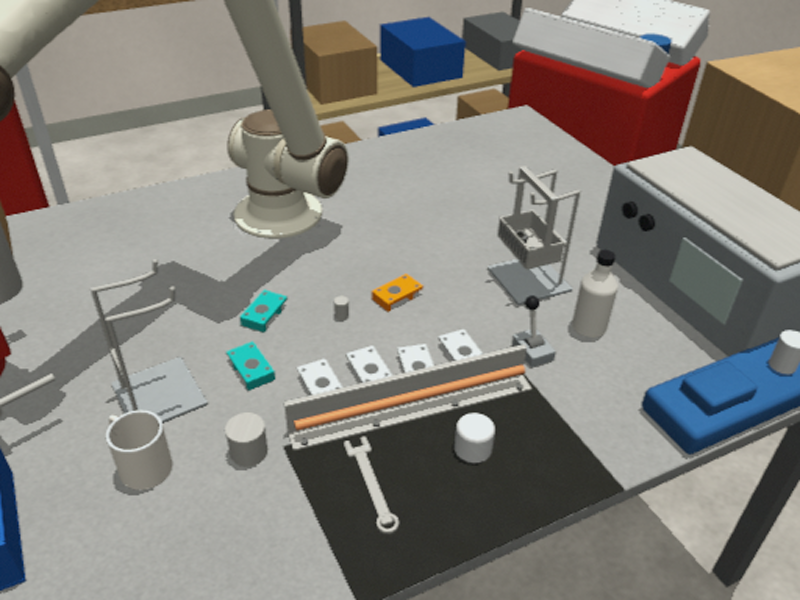

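View pics/top0b.png

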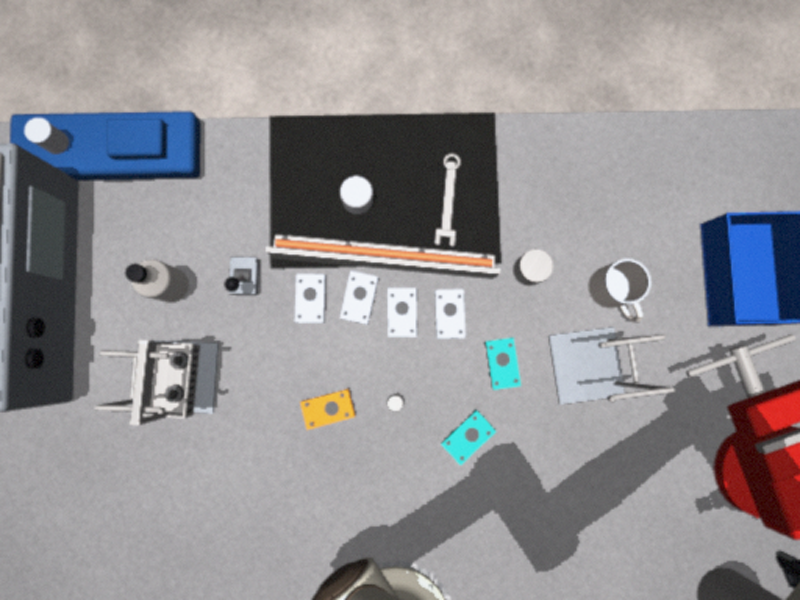

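Scene view shows four white plates in front of the fence (800x600 px about (320,378), (370,363), (415,358), (461,346)), the basket on the right-hand stand (535,200) and the empty stand on the left (130,330). In the top view the plates are at (310,298), (359,297), (402,312) and (450,313), the lever ball at (232,284) and the socket at (396,402).

```bash
cat > plates.py <<'E'
from h import *
def whites(im,n,z):
    hsv=cv2.cvtColor(im,cv2.COLOR_BGR2HSV)
    m=((hsv[...,2]>205)&(hsv[...,1]<40)).astype(np.uint8)*255
    out=[]
    for c in cv2.findContours(m,cv2.RETR_EXTERNAL,cv2.CHAIN_APPROX_NONE)[0]:
        if cv2.contourArea(c)<60: continue
        w=np.array([onz(n,p[0],z)[:2] for p in c],np.float32)
        (x,y),s,a=cv2.minAreaRect(w)
        out.append((x,y,s,a,cv2.boundingRect(c)))
    return out
E
python3 - <<'E'
from plates import *
t=cv2.imread('pics/top0.png'); s=cv2.imread('pics/scene0.png')
for n,im in(('top',t),('scene',s)):
    print(n)
    for o in whites(im,n,21): print(np.round(o[:2],0),np.round(o[2],0),round(o[3],1),o[4])
# crops
a=cv2.resize(t[140:290,60:460],None,fx=2,fy=2,interpolation=cv2.INTER_CUBIC)
b=cv2.resize(s[100:300,50:400],None,fx=2.28,fy=2.28,interpolation=cv2.INTER_CUBIC)
cv2.imwrite('pics/c1.png',cv2.resize(t[150:290,50:200],(800,600)[::1] and (640,597),interpolation=cv2.INTER_CUBIC))
cv2.imwrite('pics/c2.png',cv2.resize(s[95:245,300:400],(400,600),interpolation=cv2.INTER_CUBIC))
w=np.zeros((600,800,3),np.uint8); w[:600,:400]=cv2.resize(s[95:245,300:400],(400,600),interpolation=cv2.INTER_CUBIC); w[:450,400:]=cv2.resize(t[200:290,55:135],(400,450),interpolation=cv2.INTER_CUBIC)
cv2.imwrite('pics/bask.png',w)
w=np.zeros((600,800,3),np.uint8); w[:600,:400]=cv2.resize(s[155:305,50:150],(400,600),interpolation=cv2.INTER_CUBIC); w[:450,400:]=cv2.resize(t[195:285,345:425],(400,450),interpolation=cv2.INTER_CUBIC)
cv2.imwrite('pics/hook.png',w)
E
```

```text
top
[ 67. -64.] [60. 13.] 44.5 (267, 368, 17, 16)
[450. 400.] [45. 63.] 84.1 (99, 230, 18, 23)
[ 438. -672.] [80. 11.] 17.8 (473, 223, 13, 27)
[443. 457.] [ 19. 150.] 85.1 (83, 218, 11, 54)
[ 452. -364.] [126. 109.] 5.9 (353, 211, 40, 47)
[ 555. -118.] [52. 91.] 88.2 (279, 185, 19, 32)
[560. -28.] [52. 90.] 88.7 (248, 184, 19, 32)
[590. 144.] [53. 91.] 87.3 (188, 175, 20, 32)
[589.  53.] [54. 94.] 76.3 (217, 173, 25, 35)
[ 604. -462.] [99. 85.] 51.8 (388, 165, 29, 38)
[646. 267.] [41. 41.] 88.8 (148, 165, 15, 15)
[ 642. -283.] [59. 56.] 88.8 (333, 160, 21, 20)
[658.   6.] [437.  30.] 86.3 (170, 158, 150, 17)
[791.  54.] [56. 54.] 88.9 (218, 113, 20, 19)
[ 766. -116.] [ 33. 155.] 86.8 (279, 104, 13, 52)
[920. 653.] [43. 44.] 1.9 (16, 76, 16, 15)
[957.  71.] [37. 56.] 21.7 (212, 59, 20, 13)
[969. 155.] [46. 66.] 13.7 (183, 57, 23, 16)
[ 983. -605.] [38. 73.] 53.8 (438, 48, 15, 22)
[1008.  286.] [129.  87.] 6.0 (133, 33, 32, 42)
[1060.   72.] [107. 130.] 1.6 (199, 18, 43, 36)
sceneTraceback (most recent call last):
  File "<stdin>", line 5, in <module>
  File "plates.py", line 8, in whites
    w=np.array([onz(n,p[0],z)[:2] for p in c],np.float32)
                ~~~^^^^^^^^^^
  File "h.py", line 11, in onz
    c,d=ray(n,px); return c+d*(z-c[2])/d[2]
        ~~~^^^^^^
  File "h.py", line 9, in ray
    K,M,t=cam(n); c=-M.T@t; d=M.T@np.linalg.inv(K)@[px[0],px[1],1]; return c,d/np.linalg.norm(d)
          ~~~^^^
  File "h.py", line 5, in cam
    p=arm.camera_params(n); f=192/np.tan(np.radians(p['fov_y'])/2)
ValueError: time passes only in moves, steps and waits
```

```bash
sed -i 's/^def cam/import functools\n@functools.lru_cache\ndef cam/' h.py
cat > crop.py <<'E'
import cv2,numpy as np
def pair(s,t,rs,rt,fn): # regions x0,y0,w,h ; 400 px wide each
    w=np.zeros((600,800,3),np.uint8)
    for im,(x,y,a,b),o in((s,rs,0),(t,rt,400)):
        f=min(400/a,600/b); c=cv2.resize(im[y:y+b,x:x+a],(int(a*f),int(b*f)),interpolation=cv2.INTER_CUBIC); w[:c.shape[0],o:o+c.shape[1]]=c
    cv2.imwrite(fn,w)
E
python3 - <<'E'
from plates import *; from crop import pair
t=cv2.imread('pics/top0.png'); s=cv2.imread('pics/scene0.png')
for o in whites(s,'scene',21):
    if 380<o[0]<750 and abs(o[1])<300: print(np.round(o[:2],0),np.round(o[2],0),round(o[3],1),o[4])
pair(s,t,(300,95,100,150),(55,200,100,100),'pics/bask.png')
pair(s,t,(50,155,100,150),(345,195,100,100),'pics/hook.png')
E
```

```text
[ 602. -270.] [40. 52.] 64.8 (146, 265, 18, 17)
[ 551. -135.] [99. 86.] 84.0 (183, 230, 38, 29)
[565.  14.] [142.  91.] 82.9 (222, 220, 56, 26)
[586. 141.] [123.  81.] 83.4 (279, 211, 42, 25)
```

View pics/bask.png

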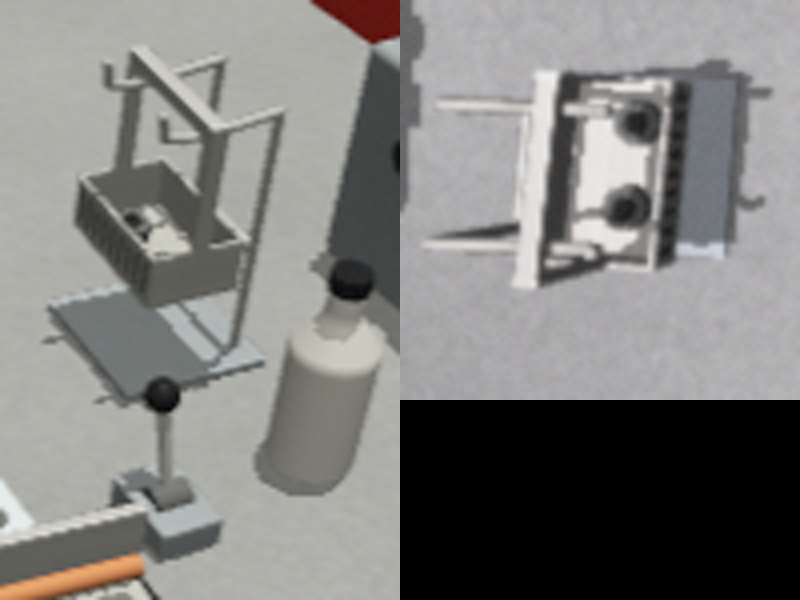

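View pics/hook.png

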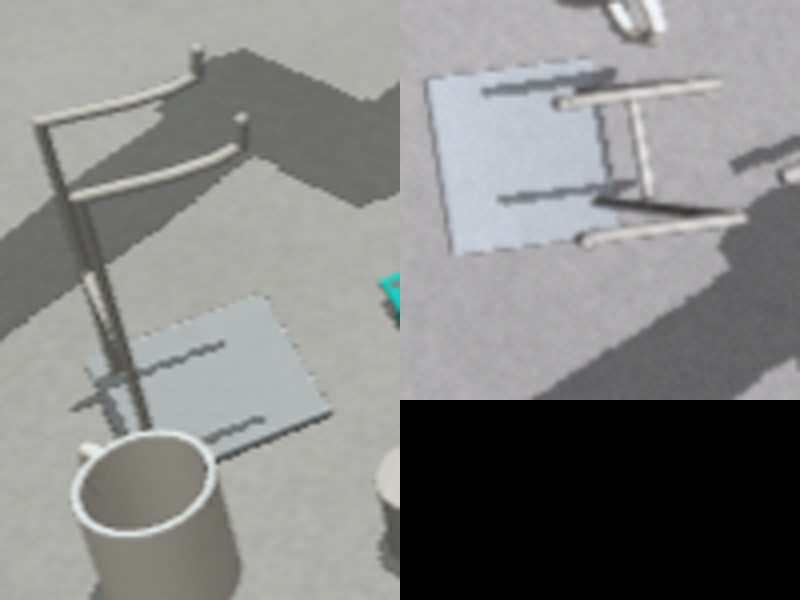

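Basket crop (4x): bar top ends at scene (139,50)/(217,129) and top (545,72)/(527,287); posts on the +y side. Hook crop: empty-stand tips at scene (197,48)/(241,117) and top (585,240)/(560,103); posts on the -y side.

Run:
```python
from h import *
S=lambda x,y,ox,oy:(ox+x/4,oy+y/4)
s=lambda x,y:S(x,y,300,95); t=lambda x,y:S(x-400,y,55,200)
def show(n,a,b): p,e=tri(a,b); print(n,np.round(p,1),round(e,1)); return p
A=show('bar far',s(217,129),t(546,72)); B=show('bar near',s(139,50),t(527,286)); print((A+B)/2, np.degrees(np.arctan2(*(A-B)[[1,0]])),np.linalg.norm(A-B))
show('post far',s(283,110),t(440,105)); show('post near',s(223,60),t(425,243))
show('ball',s(163,395),(148.5,181.8))
s=lambda x,y:S(x,y,50,155); t=lambda x,y:S(x-400,y,345,195)
a=show('tip far',s(241,117),t(562,103)); b=show('tip near',s(197,48),t(585,240))
c=show('post far',s(70,197),t(718,85)); d=show('post near',s(38,122),t(743,217))
im=cv2.imread('pics/top0.png'); cv2.imwrite('pics/c3.png',cv2.resize(im[150:220,140:325],(800,303),interpolation=cv2.INTER_CUBIC))
```

```text
bar far [509.5 362.6 228.6] 1.7
bar near [388.9 375.2 225.4] 3.7
[449.19733459 368.88990413 226.9878386 ] -5.968764710075817 121.35268703349153
post far [493.4 430.9 216.9] 3.6
post near [413.4 437.3 215.2] 1.3
ball [609.4 268.2  93.9] 3.0
tip far [ 487.4 -316.7  236.7] 1.6
tip near [ 408.5 -325.2  236.6] 2.0
post far [ 495.7 -418.4  218.6] 0.2
post near [ 418.4 -425.3  220.1] 3.8
```

View pics/c3.png

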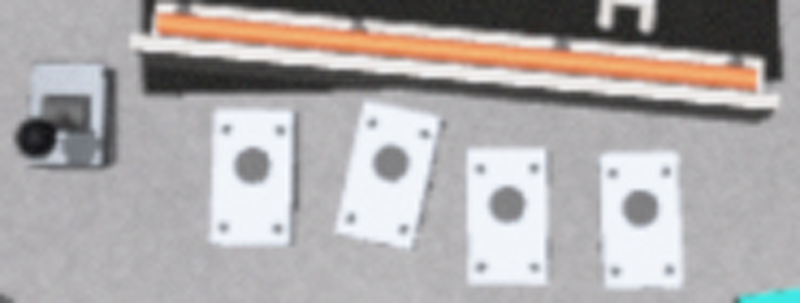

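Everything agrees: bar centre (449,369,~227), which matches the seat worked out from the posts (448,369). The dryer seat is about (451,-356), with the stands turned about -5.5° and +5.5°. The ball stands at 94 mm height.

```bash
cat > go.py <<'E'
import sys
from h import *
# args: quads x,y,z,yaw(tool y angle deg)
st=arm.read_state(); M=R.from_quat(st['ee_rot']).as_matrix(); p=st['position']
yaw=np.degrees(np.arctan2(M[1,1],M[0,1])); print('t',round(st['clock'],1),'p',np.round(p,1),'yaw',round(yaw,1),'F',np.round(st['contact_force'],1),'w',round(st['gripper_width'],1),round(st['grasp_force'],1),'tilt',np.round(M[:,2],3))
for a in sys.argv[1:]:
    v=[float(q) for q in a.split(',')]; print(a,np.round(M.T@(np.array(v[:3])-p),1),round(yaw-v[3],1))
E
python3 go.py 460,-300,330,84.5
python3 - <<'E'
from h import *
f=800/185
for a,b in(((132,38),(778,96)),((132,48),(778,107))):
    P,Q=[onz('top',(140+q[0]/f,150+q[1]/f),70) for q in(a,b)]; print(P.round(1),Q.round(1),np.linalg.norm(P-Q).round(1))
for a in((132,60),(150,93),(770,122)): print(onz('top',(140+a[0]/f,150+a[1]/f),0).round(1))
E
```

```text
t 0.1 p [ 192.1 -594.1  191.4] yaw 107.9 F [-0.2 -0.4  0.3] w 85.2 0.0 tilt [-0.001  0.002 -1.   ]
460,-300,330,84.5 [-345.3  197.8 -138.2] 23.4
[675. 212.  70.] [ 628.4 -204.    70. ] 418.7
[668.5 212.   70. ] [ 621.2 -203.7   70. ] 418.4
[673.  225.7   0. ]
[649.8 213.5   0. ]
[ 620.6 -212.4    0. ]
```

{"method": "drive_tool", "body": {
  "targets": [
    [-0.2,0,0,-50,0],
    [-0.2,0,0,-100,0],
    [-0.2,0,0,-140,0],
    [-0.2,0,0,-140,0]
  ]
}}

```text
clock: 0.5
position: [192.8, -597.1, 339.7]
ee_rot: [-0.156, 0.988, -0.006, 0.001]
contact_force: [-0.1, -0.8, 0.7]
gripper_width: 51.3
grasp_force: 0.0
```

{"method": "drive_tool", "body": {
  "targets": [
    [-0.2,-345,198,5,23.4],
    [-0.2,-345,198,5,23.4],
    [-0.2,-345,198,5,23.4],
    [-0.2,-345,198,5,23.4],
    [-0.2,-345,198,5,23.4],
    [-0.2,-345,198,5,23.4],
    [-0.2,-345,198,5,23.4],
    [-0.2,-345,198,5,23.4],
    [-0.2,-345,198,5,23.4]
  ]
}}

```text
clock: 1.4
position: [462.3, -296.2, 325.7]
ee_rot: [0.045, 0.999, 0.001, -0.001]
contact_force: [0.1, -1.2, 1.3]
gripper_width: 51.0
grasp_force: 0.0
```

```bash
python3 go.py 449,369,330,84.5 449,150,330,84.5
```

```text
t 1.4 p [ 462.3 -296.2  325.7] yaw 84.9 F [ 0.1 -1.2  1.3] w 51.0 0.0 tilt [-0.001  0.002 -1.   ]
449,369,330,84.5 [ 72.8 661.3  -3. ] 0.4
449,150,330,84.5 [ 53.2 443.2  -3.4] 0.4
```

{"method": "drive_tool", "body": {
  "targets": [
    [-0.2,73,661,-3,0],
    [-0.2,73,661,-3,0],
    [-0.2,73,661,-3,0],
    [-0.2,73,661,-3,0],
    [-0.2,73,661,-3,0],
    [-0.2,73,661,-3,0],
    [-0.2,73,661,-3,0],
    [-0.2,73,661,-3,0],
    [-0.2,73,661,-3,0],
    [-0.2,73,661,-3,0],
    [-0.2,73,661,-3,0],
    [-0.2,73,661,-3,0]
  ]
}}

```text
clock: 2.6
position: [450.5, 301.2, 329.6]
ee_rot: [0.048, 0.999, -0.0, -0.0]
contact_force: [0.4, 0.1, 0.9]
gripper_width: 51.5
grasp_force: 0.0
```

```bash
python3 go.py 449,369,330,84.5 449,369,207,84.5
```

```text
t 2.6 p [450.5 301.2 329.6] yaw 84.5 F [0.4 0.1 0.9] w 51.5 0.0 tilt [-0.001 -0.001 -1.   ]
449,369,330,84.5 [ 8.  67.3 -0.4] 0.0
449,369,207,84.5 [  7.9  67.4 122.6] 0.0
```

{"method": "drive_tool", "body": {
  "targets": [
    [-0.2,8,45,0,0],
    [-0.2,8,67,0,0],
    [-0.2,8,67,0,0],
    [-0.2,8,67,40,0],
    [-0.2,8,67,80,0],
    [-0.2,8,67,110,0],
    [-0.2,8,67,122,0],
    [-0.2,8,67,122,0]
  ]
}}

```text
clock: 3.4
position: [449.2, 365.6, 206.6]
ee_rot: [0.048, 0.999, -0.002, -0.001]
contact_force: [-0.2, 0.3, -0.1]
gripper_width: 51.3
grasp_force: 0.0
```

```bash
python3 - <<'E'
from h import *
from crop import pair
import subprocess
s=arm.get_image('scene');t=arm.get_image('top')
pair(s,t,(300,85,100,150),(55,190,100,100),'pics/g1.png')
E
python3 go.py 449,369,207,84.5
```

```text
t 3.5 p [450.5 367.5 209.8] yaw 84.5 F [-0.5 -0.5  0.2] w 51.0 0.0 tilt [ 0.002  0.002 -1.   ]
449,369,207,84.5 [1.7 1.4 2.8] 0.0
```

View pics/g1.png

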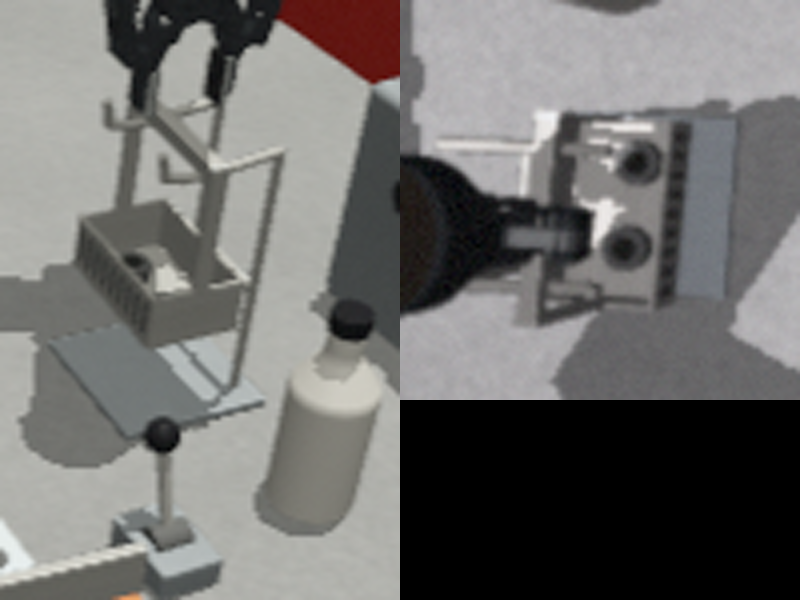

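Run:
```python
from h import *
for P in((450,367,208),(447,342,208),(453,392,208),(449,369,233),(447,342,221),(453,392,221)):
    a=proj('scene',P);b=proj('top',P);print(P,((a-[300,85])*4).round(),((b-[55,190])*4+[400,0]).round())
```

```text
(450, 367, 208) [171. 152.] [552. 215.]
(447, 342, 208) [140. 158.] [595. 219.]
(453, 392, 208) [202. 147.] [509. 211.]
(449, 369, 233) [177. 121.] [531. 219.]
(447, 342, 221) [142. 142.] [587. 220.]
(453, 392, 221) [204. 131.] [500. 212.]
```

Fingers straddle the bar in y, but the visible fingertip height in the scene view is unclear; zooming in.

Run:
```python
from h import *
s=arm.get_image('scene');t=arm.get_image('top')
cv2.imwrite('pics/s2.png',s);cv2.imwrite('pics/t2.png',t)
from crop import pair
pair(s,t,(320,85,50,70),(75,220,50,50),'pics/g2.png')
```

```text
(no output)
```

View pics/g2.png

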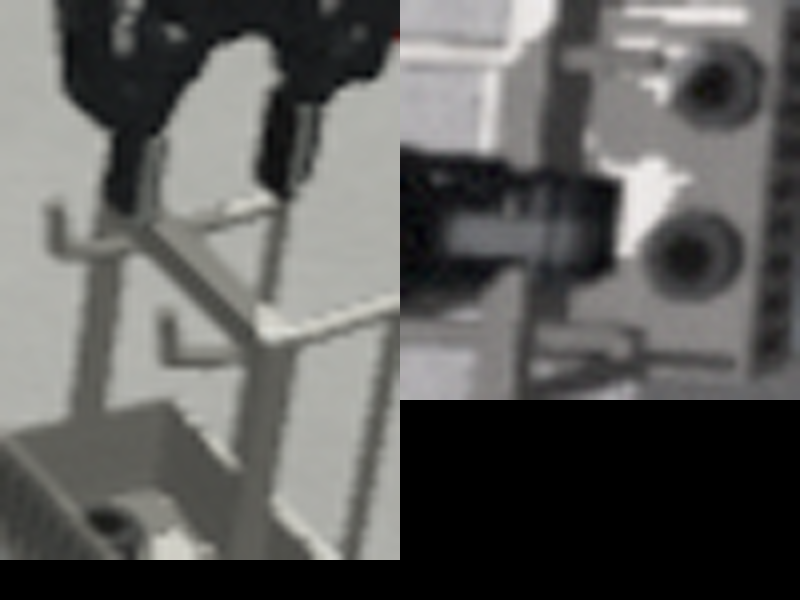

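```bash
python3 - <<'E'
from h import *
print(tri((335.6,111),(101.5,247.5)))
for z in(208,221,240,260):print(z,onz('top',(101.5,247.5),z).round(1),onz('scene',(335.6,111),z).round(1))
E
python3 go.py
```

```text
(array([444.45827529, 334.55161592, 251.71609402]), np.float64(7.799714492278014))
208 [440.9 347.3 208. ] [382.8 387.2 208. ]
221 [441.5 342.4 221. ] [401.1 372.9 221. ]
240 [442.3 335.2 240. ] [428. 352. 240.]
260 [443.1 327.7 260. ] [456.3 330.  260. ]
t 3.6 p [450.5 368.  210.4] yaw 84.5 F [ 0.3 -0.7  1.8] w 51.3 0.0 tilt [ 0.003  0.003 -1.   ]
```

Run:
```python
from h import *
a=cv2.imread('pics/scene0.png',0).astype(int);b=cv2.imread('pics/s2.png',0).astype(int)
for r in range(94,134,2): print(r,' '.join(f'{v:4d}' for v in (b-a)[r,326:364:1]))
```

```text
94    2  -48 -147 -142 -149 -151 -147 -148 -146 -147 -150 -147 -147 -145 -147 -154 -153 -151 -121  -26    1    2    2    2    1    2    2   -2  -35 -102 -148 -147 -148 -146 -145 -146 -145 -151
96    1  -31 -102 -143 -145 -148 -148 -147 -147 -141 -139 -143 -146 -144 -146 -150 -119  -28   -1    2    1    2    3    2    2    2  -14  -65 -125 -145 -149 -149 -149 -145 -147 -122  -31   -4
98    3    2   -2  -47 -128 -150 -147 -146 -146 -148 -145 -147 -147 -150 -149 -118  -26    0    2    2    2    2    1    2    1    2  -29  -96 -156 -152 -147 -105  -90 -118  -59  -11    1    3
100    2    2    1    2   -1  -35 -100 -144 -149 -147 -150 -145 -143 -147 -119  -26    1    3    1    2    2    1    1    2    1    1  -42 -129 -153 -155 -154 -112  -94 -119  -29   -1    2    2
102    2    2    2    2    1    2    0  -50 -146 -149 -149 -148 -118  -75  -68  -18    2    0    2    2    3    2    2    2    1  -13  -70 -156 -155 -151 -142  -91  -97 -112  -23    3    1    1
104    1    2    2    1    1    2  -14  -72 -147 -150 -149 -139  -96  -77  -70  -17    1    2    1    2    2    2    2    3    3  -28
[... 2076 characters left out ...]
  3    1   -4   -1    2    3    3    3    2    0    2  -18   -1    2    2    2    2    2    1    3    0    2    1    3
128    3    3    1    2    0    1    2    0    1    2    2    2    2    2    2    1  -29  -41  -42  -44  -43  -50  -56  -34    2    2    1    0    2    1    2    0    2    2    2    2    1    2
130    2    1    2    2    2    1    2    3    3    2    2    2    1    3    1    5   -5   -9  -10  -12  -10   -8   -3    0    0    1    0    0    1    1   -1    2    2    2    2    3    1    1
132    2    2    2    2    2    2    2    2    1    2    1    2    3    1    1    3    2    2    2    2    3    2    2    2    0    0    1    1    0    3    2    2    3    3    3    1    2    3
```

Run:
```python
from h import *
print(proj('scene',(0,0,0)),proj('top',(0,0,0)), proj('top',(75,0,0)))
print(tri((345.5,110),(90,245)))
print(proj('scene',(450,368,210)),proj('scene',(450,368,250)))
b=cv2.imread('pics/t2.png',0)
for r in range(236,262,2): print(r,b[r,84:108])
```

```text
[177.72475665 135.8071926 ] [251.99164339 398.82483948] [251.34523123 371.02777167]
(array([451.35304573, 361.78604039, 251.49735398]), np.float64(11.020781922840753))
[343.10426807 122.36827302] [345.03967141 110.27855007]
236 [176 211 196 155 139 134 130 129  94  63  57  57  57  72 135 138 131 131
 132 133 131 133 135 132]
238 [163 193 169 137 129 131 132 133  93  60  56  59  55  77 143 145 138 135
 135 132 137 136 140 138]
240 [ 32  36  36  36  68 105 115 115  82  54  51  55  53  65 106 131 185 183
 171 172 179 216 227 221]
242 [ 19  28  22  28  19  27  26  34  32  33  25  25  36  33  32  41  57  86
 124 204 231 232 231 226]
244 [ 20  27  22  29  57  53  44  51  72  50  37  43  38  30  26  18  20  23
  89 201 229 233 231 228]
246 [ 50  52  58  60  94  79  54  70  72  52  42  54  45  30  22  23  18  41
 119 207 232 230 227 211]
248 [109 107 109 108 108 106 108 108 107  84  84  92  76  58  38  37  26  57
 155 215 229 217 161 100]
250 [107 105 110 110 109 106 108 109 100  81  91  91  72  56  39  32  23  59
 169 218 182 125  90  66]
252 [ 35  38  39  40  43  58  65  84  68  58  73  66  52  41  30  18  13  44
 120 144 137 102  68  54]
254 [ 23  17  43  84 116 124  95  70  52  37  43  41  40  31  30  41  71  93
 121 133 136 117  88  67]
256 [ 51  83 112 128 129 127  90  57  48  50  52  54  85 106 119 128 129 132
 135 135 137 135 115  94]
258 [117 123 125 130 131 125  89  59  57  57  59  63 104 125 129 130 131 130
 133 135 136 132 133 129]
260 [119 124 127 130 124 106  79  66  84  89  85  85  99 105 111 112 110 107
 108 112 118 126 130 135]
```

{"method": "drive_tool", "body": {
  "targets": [
    [-0.2,0,0,10,0],
    [-0.2,0,0,20,0],
    [-0.2,0,0,20,0]
  ]
}}

```text
clock: 3.9
position: [448.5, 366.4, 186.1]
ee_rot: [0.048, 0.999, -0.001, -0.001]
contact_force: [0.5, -0.8, 0.2]
gripper_width: 51.6
grasp_force: 0.0
```

```bash
python3 go.py
python3 - <<'E'
from h import *
im=arm.get_image('scene'); cv2.imwrite('pics/s3.png',im)
a=cv2.imread('pics/scene0.png',0).astype(int);b=cv2.cvtColor(im,6).astype(int)
for r in range(98,130,2): print(r,' '.join(f'{v:4d}' for v in (b-a)[r,328:362:1]))
E
```

```text
t 3.9 p [448.5 366.4 186.1] yaw 84.5 F [ 0.5 -0.8  0.2] w 51.6 0.0 tilt [-0.003 -0.003 -1.   ]
98 -151 -145 -143 -145 -146  -48  -67 -147 -144 -144 -142 -140 -138 -143 -144 -144 -146  -59  -14   -4    0    2    0  -34 -104 -150 -151 -150 -147 -147 -146 -148 -138 -134
100 -150 -150 -146 -145 -144 -145 -146 -149 -146 -141 -145 -144 -143 -146 -145 -143  -29    1    2    2    2    2    2   -1  -52 -142 -144 -150 -149 -148 -147 -143 -140 -146
102 -139 -145 -148 -148 -149 -146 -143 -144 -146 -147 -148 -153 -154 -154  -91  -22    0    3    2    3    2    3    2    2  -20  -84 -148 -151 -147 -145 -144 -150 -151  -88
104 -143 -147 -148 -146 -147 -146 -140 -142 -143 -145 -146 -143 -120  -24    2    2    2    2    3    2    2    3    3  -46 -146 -145 -147 -153 -150 -146 -145  -88  -22    1
106  -35 -106 -148 -146 -151 -157 -160 -160 -158 -151 -145 -119  -26    1    3    2    1    2    2    2    2    2  -16  -74 -155 -155 -151 -109  -76  -99  -58  -11    3    3
108    2    0  -35  -79  -79  -81 -159 -176 -174 -176 -121  -18    1    3    2    3    2    3    3    3    3    1  -42 -128 -152 -139 -1
[... 1077 characters left out ...]
   2
122    2    2    3    1    5    2    1    2    2    2    3    3    2    2    3    1    2    1    1  -17  -57  -65  -66  -65  -52  -21    3    2    1    3    2    3    1    3
124    3    2    2    3    3    3    1    1    2    1    1   -1  -22  -30   -5    3    3    4    1    3    1  -17  -56  -66  -21    1    3    2    3    4    2    3    2    2
126    2    2    0    2    2    3    3    2    2    2    2    2    2    3   -4    0    3    2    3    3    3    1    3  -16   -5    0    3    3    2    3    2    2    1    4
128    2    3    1    2    2    1    1    2    2    3    2    2    3    3  -30  -40  -42  -43  -42  -50  -56  -33    2    1    1    1    1    2    1    3    3    2    2    2
```

{"method": "drive_tool", "body": {
  "targets": [
    [-0.2,0,0,10,0],
    [-0.2,0,0,20,0],
    [-0.2,0,0,20,0]
  ]
}}

```text
clock: 4.25
position: [448.5, 366.3, 165.9]
ee_rot: [0.048, 0.999, -0.002, -0.001]
contact_force: [0.4, -0.0, 0.8]
gripper_width: 51.7
grasp_force: 0.0
```

```bash
python3 go.py
python3 - <<'E'
from h import *
s=arm.get_image('scene'); t=arm.get_image('top'); cv2.imwrite('pics/s4.png',s)
from crop import pair
pair(s,t,(320,85,50,70),(75,220,50,50),'pics/g4.png')
E
```

```text
t 4.2 p [448.5 366.3 165.9] yaw 84.5 F [ 0.4 -0.   0.8] w 51.7 0.0 tilt [-0.003 -0.003 -1.   ]
```

View pics/g4.png

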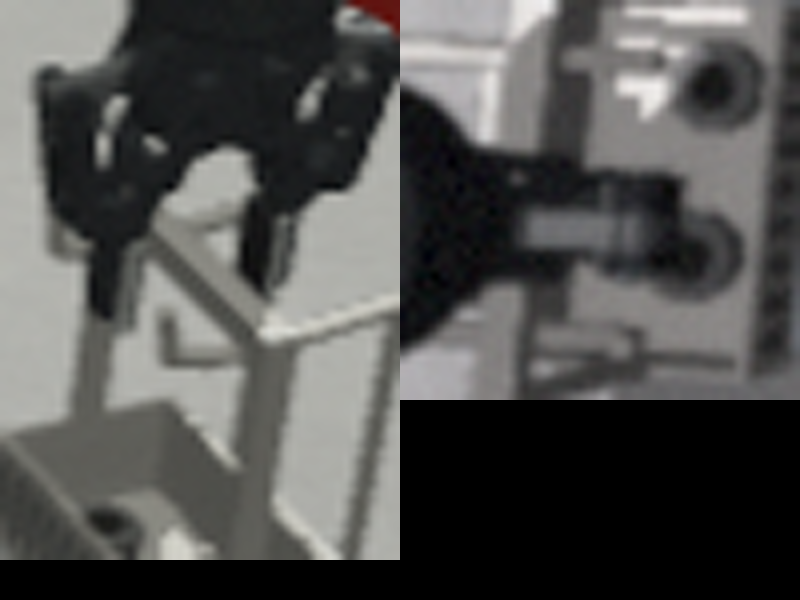

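Fingers now visibly straddle the bar: tips at (105,325) and (255,295) with the bar between them. By the image the tip is at about z 205, so the reported TCP reads about 40 mm low. Closing.

{"method": "drive_tool", "body": {
  "targets": [
    [1,0,0,0,0],
    [1,0,0,0,0],
    [1,0,0,0,0],
    [1,0,0,0,0],
    [1,0,0,0,0],
    [1,0,0,0,0]
  ]
}}

```text
clock: 4.95
position: [449.7, 367.5, 168.7]
ee_rot: [0.048, 0.999, 0.0, 0.0]
contact_force: [-0.4, 0.2, 1.6]
gripper_width: 10.7
grasp_force: 58.7
```

```bash
python3 go.py
python3 - <<'E'
from h import *
im=arm.get_image('scene'); cv2.imwrite('pics/s5.png',im)
cv2.imwrite('pics/g5.png',cv2.resize(im[70:160,290:400],(660,540),interpolation=cv2.INTER_CUBIC))
E
```

```text
t 5.0 p [449.7 367.5 168.7] yaw 84.5 F [-0.4  0.2  1.6] w 10.7 58.7 tilt [ 0.001  0.001 -1.   ]
```

View pics/g5.png

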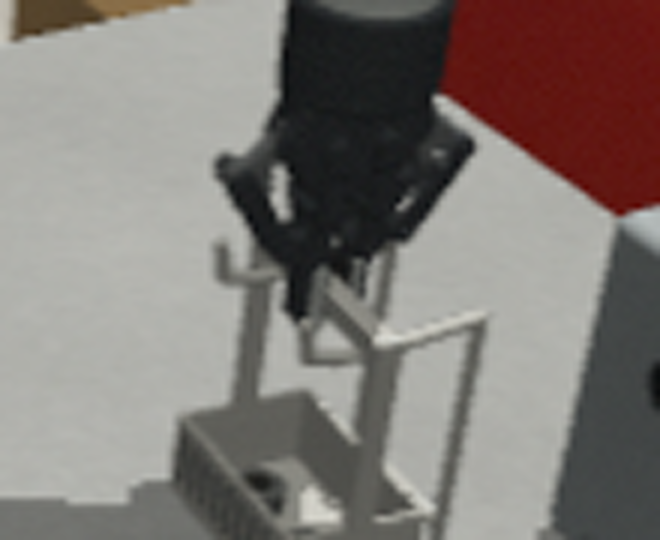

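{"method": "drive_tool", "body": {
  "targets": [
    [1,0,0,-5,0],
    [1,0,0,-15,0],
    [1,0,0,-27,0],
    [1,0,0,-37,0],
    [1,0,0,-43,0],
    [1,0,0,-45,0],
    [1,0,0,-45,0]
  ]
}}

```text
clock: 5.7
position: [449.4, 367.3, 213.4]
ee_rot: [0.048, 0.999, 0.0, 0.0]
contact_force: [0.1, -0.6, -4.8]
gripper_width: 11.0
grasp_force: 58.5
```

```bash
python3 go.py 451,-357,213,95.5
```

```text
t 5.7 p [449.4 367.3 213.4] yaw 84.5 F [ 0.1 -0.6 -4.8] w 11.0 58.5 tilt [ 0.     0.001 -1.   ]
451,-357,213,95.5 [ -70.8 -720.8    0. ] -11.0
```

{"method": "drive_tool", "body": {
  "targets": [
    [1,-1,-8,0,0],
    [1,-2,-22,0,0],
    [1,-4,-42,0,0],
    [1,-7,-70,0,-1],
    [1,-10,-105,0,-2],
    [1,-14,-140,0,-3],
    [1,-17,-175,0,-4],
    [1,-21,-210,0,-5],
    [1,-24,-245,0,-6],
    [1,-27,-280,0,-7],
    [1,-31,-315,0,-8],
    [1,-34,-350,0,-9]
  ]
}}

```text
clock: 6.9
position: [448.5, 12.9, 213.4]
ee_rot: [-0.031, 1.0, -0.0, 0.0]
contact_force: [1.4, 0.1, -3.7]
gripper_width: 10.9
grasp_force: 58.5
```

```bash
python3 go.py 451,-357,213,95.5
```

```text
t 6.9 p [448.5  12.9 213.4] yaw 93.5 F [ 1.4  0.1 -3.7] w 10.9 58.5 tilt [ 0. -0. -1.]
451,-357,213,95.5 [  20.3 -369.3    0.4] -2.0
```

{"method": "drive_tool", "body": {
  "targets": [
    [1,2,-35,0,0],
    [1,4,-70,0,0],
    [1,6,-105,0,-1],
    [1,8,-140,0,-1],
    [1,10,-175,0,-2],
    [1,12,-210,0,-2],
    [1,14,-245,0,-2],
    [1,15,-280,0,-2],
    [1,17,-310,0,-2],
    [1,18,-335,0,-2],
    [1,19,-354,0,-2],
    [1,20,-364,0,-2]
  ]
}}

```text
clock: 8.1
position: [450.4, -350.7, 212.9]
ee_rot: [-0.047, 0.999, 0.0, -0.0]
contact_force: [0.0, 1.3, -4.6]
gripper_width: 10.8
grasp_force: 58.5
```

{"method": "drive_tool", "body": {
  "targets": [
    [1,0,-4,0,0],
    [1,0,-5,0,0],
    [1,0,-5,0,0]
  ]
}}

```text
clock: 8.4
position: [452.5, -353.3, 213.2]
ee_rot: [-0.048, 0.999, 0.0, -0.0]
contact_force: [-0.8, -0.6, -3.9]
gripper_width: 10.6
grasp_force: 58.5
```

```bash
python3 go.py 451,-357,213,95.5;python3 - <<'E'
from h import *
s=arm.get_image('scene'); t=arm.get_image('top')
from crop import pair
pair(s,t,(45,145,90,135),(335,180,95,110),'pics/g6.png')
for P in((451,-356,226),(451,-356,271)): print((proj('scene',P)-[45,145])*400/90,(proj('top',P)-[335,180])*400/95+[400,0])
E
```

```text
t 8.4 p [ 452.5 -353.3  213.2] yaw 95.5 F [-0.8 -0.6 -3.9] w 10.6 58.5 tilt [-0.  0. -1.]
451,-357,213,95.5 [ 1.9 -3.6  0.2] 0.0
[202.2994639  170.68555037] [677.77841399 235.23621643]
[184.99384251 102.97891856] [713.33367854 237.0892482 ]
```

View pics/g6.png

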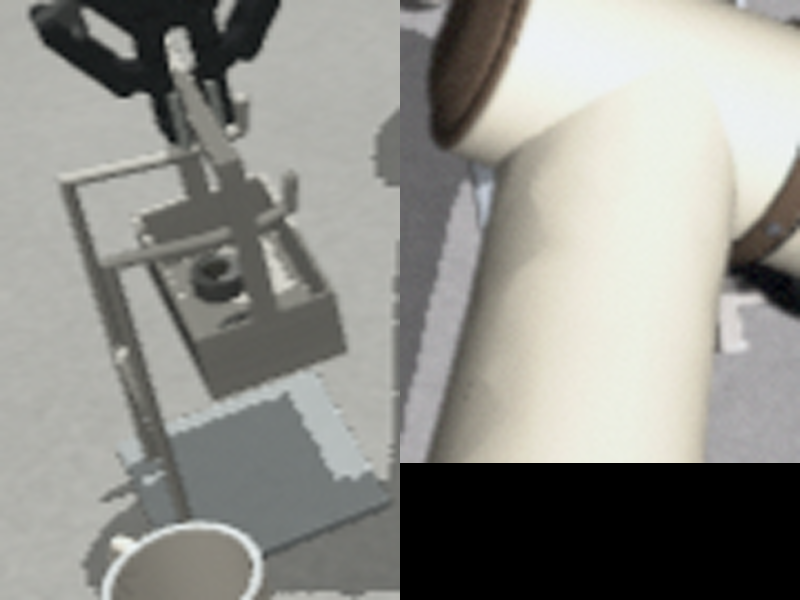

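Run:
```python
from h import *
c,s=np.cos(np.radians(5.5)),np.sin(np.radians(5.5))
for y in(-362,-356,-350,-344):
  for z in (271,278): print(y,z,((proj('scene',(451+60*c,y+60*s,z))-[45,145])*400/90).round(1))
```

```text
-362 271 [208.5 167.6]
-362 278 [205.7 156.6]
-356 271 [220.6 164.5]
-356 278 [217.9 153.5]
-350 271 [232.7 161.4]
-350 278 [230.  150.4]
-344 271 [244.7 158.3]
-344 278 [242.1 147.3]
```

Basket hangs level above the prongs: bar near end (230,160), prong tips (243,105) and (290,180). It sits about 4 mm short in -y, so I correct that and lower.

{"method": "drive_tool", "body": {
  "targets": [
    [1,1,-4,0,0],
    [1,1,-4,8,0],
    [1,1,-4,18,0],
    [1,1,-4,28,0],
    [1,1,-4,36,0],
    [1,1,-4,41,0],
    [1,1,-4,43,0],
    [1,1,-4,43,0]
  ]
}}

```text
clock: 9.3
position: [452.2, -358.0, 169.9]
ee_rot: [-0.048, 0.999, 0.0, -0.0]
contact_force: [-1.0, -0.2, -4.1]
gripper_width: 10.9
grasp_force: 58.5
```

{"method": "drive_tool", "body": {
  "targets": [
    [1,0,0,1,0],
    [1,0,0,2,0],
    [1,0,0,2,0]
  ]
}}

```text
clock: 9.6
position: [452.6, -358.1, 168.8]
ee_rot: [-0.048, 0.999, -0.0, 0.001]
contact_force: [1.2, 0.2, -3.1]
gripper_width: 10.9
grasp_force: 58.7
```

```bash
python3 go.py 451,-357,213,95.5
```

```text
t 9.6 p [ 452.6 -358.1  168.8] yaw 95.5 F [ 1.2  0.2 -3.1] w 10.9 58.7 tilt [ 0.001 -0.001 -1.   ]
451,-357,213,95.5 [  1.4   1.2 -44.2] 0.0
```

Weight is nearly off; a little lower until it is zero.

{"method": "drive_tool", "body": {
  "targets": [
    [1,0,0,1,0],
    [1,0,0,2,0],
    [1,0,0,2,0]
  ]
}}

```text
clock: 9.9
position: [452.6, -358.2, 168.6]
ee_rot: [-0.049, 0.999, -0.001, 0.001]
contact_force: [-2.5, 3.0, 6.2]
gripper_width: 10.6
grasp_force: 60.1
```

{"method": "drive_tool", "body": {
  "targets": [
    [0.3,0,0,-2,0],
    [-0.2,0,0,-2,0],
    [-0.2,0,0,-2,0],
    [-0.2,0,0,-2,0],
    [-0.2,0,0,-10,0],
    [-0.2,0,0,-40,0],
    [-0.2,0,0,-80,0],
    [-0.2,0,0,-120,0],
    [-0.2,0,0,-130,0]
  ]
}}

```text
clock: 10.8
position: [453.9, -359.6, 302.4]
ee_rot: [-0.048, 0.999, -0.003, 0.004]
contact_force: [-0.1, -1.5, 0.5]
gripper_width: 51.1
grasp_force: 0.0
```

```bash
python3 go.py 450,-200,300,95.5;python3 - <<'E'
from plates import *
s=arm.get_image('scene'); t=arm.get_image('top')
cv2.imwrite('pics/s7.png',s); cv2.imwrite('pics/t7.png',t)
for o in whites(t,'top',21):
    if 480<o[0]<630 and abs(o[1])<200: print(np.round(o[:2],1),np.round(o[2],0),round(o[3],1))
from crop import pair
pair(s,t,(45,145,90,135),(335,180,95,110),'pics/g7.png')
E
```

```text
t 10.8 p [ 453.9 -359.6  302.4] yaw 95.5 F [-0.1 -1.5  0.5] w 51.1 0.0 tilt [ 0.009 -0.006 -1.   ]
450,-200,300,95.5 [-11.5 159.2   1.4] 0.0
[ 554.7 -117.8] [52. 91.] 88.2
[559.7 -27.8] [52. 90.] 88.7
[589.8 143.9] [52. 91.] 87.5
[589.7  52.7] [52. 91.] 76.3
```

View pics/g7.png

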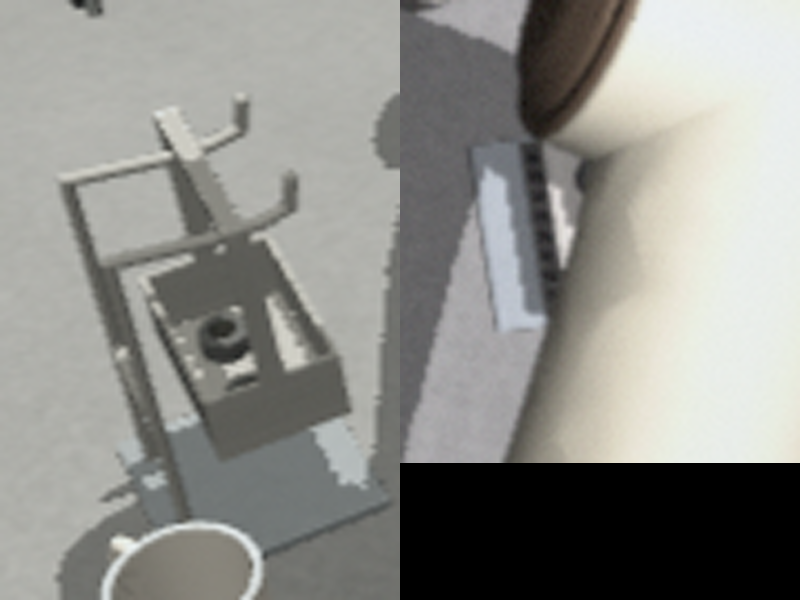

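Basket hangs on the empty stand with both nuts in it, (220,335) and (245,370). All four plates are where they were. Next is plate A at y=-118: go in front of its near end and feel for the bench.

```bash
python3 go.py 484,-114,300,83.6 484,-114,60,83.6
```

```text
t 10.9 p [ 453.1 -358.5  298.9] yaw 95.5 F [-0.   0.4 -0.9] w 51.2 0.0 tilt [ 0.005 -0.002 -1.   ]
484,-114,300,83.6 [-54.3 240.4  -1.6] 11.9
484,-114,60,83.6 [-53.2 241.1 238.4] 11.9
```

{"method": "drive_tool", "body": {
  "targets": [
    [0.62,-54,240,-10,11.9],
    [0.62,-54,240,-10,11.9],
    [0.62,-54,240,-10,11.9],
    [0.62,-54,240,-10,11.9],
    [0.62,-54,240,-10,11.9],
    [0.62,-54,240,0,11.9],
    [0.62,-54,240,50,11.9],
    [0.62,-54,240,100,11.9],
    [0.62,-54,240,150,11.9],
    [0.62,-54,240,190,11.9],
    [0.62,-54,240,220,11.9],
    [0.62,-54,240,235,11.9]
  ]
}}

```text
clock: 12.1
position: [478.8, -114.5, 56.6]
ee_rot: [0.056, 0.998, -0.0, -0.004]
contact_force: [0.6, -0.7, 0.1]
gripper_width: 16.3
grasp_force: 0.0
```

```bash
python3 go.py 484,-114,20,83.6;python3 - <<'E'
from h import *
s=arm.get_image('scene'); t=arm.get_image('top'); cv2.imwrite('pics/s8.png',s)
P=(484,-114,60); print(proj('scene',P),proj('top',P),proj('scene',(484,-114,100)))
from crop import pair
pair(s,t,(165,170,80,120),(225,170,100,100),'pics/g8.png')
E
```

```text
t 12.1 p [ 478.8 -114.5   56.6] yaw 83.5 F [ 0.6 -0.7  0.1] w 16.3 0.0 tilt [-0.009 -0.    -1.   ]
484,-114,20,83.6 [-5.4  1.1 36.6] -0.1
[195.29540655 214.67280134] [289.15271419 224.80151695] [194.40058478 203.56190176]
```

View pics/g8.png

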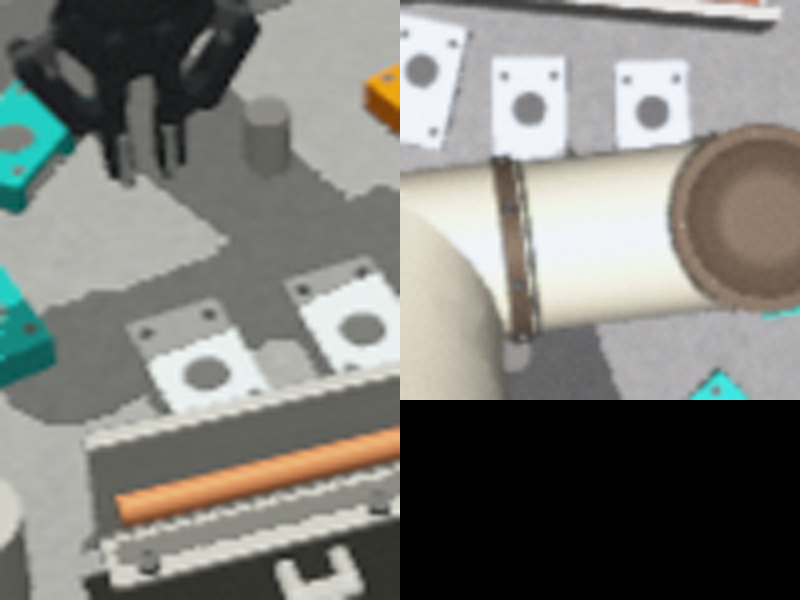

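Fingertips at (145,180) in the crop, i.e. scene pixel (194,206), which puts z at about 91 while the reading is 57. The reported z is confirmed to be about 35 mm low. Probing the bench gently.

{"method": "drive_tool", "body": {
  "targets": [
    [0.62,0,0,30,0],
    [0.62,0,0,60,0],
    [0.62,0,0,70,0],
    [0.62,0,0,72,0],
    [0.62,0,0,72,0]
  ]
}}

```text
clock: 12.7
position: [483.6, -114.0, -10.1]
ee_rot: [0.055, 0.998, -0.0, 0.001]
contact_force: [-0.3, 0.4, 0.8]
gripper_width: 16.3
grasp_force: 0.0
```

{"method": "drive_tool", "body": {
  "targets": [
    [0.62,0,0,3,0],
    [0.62,0,0,6,0],
    [0.62,0,0,8,0],
    [0.62,0,0,8,0]
  ]
}}

```text
clock: 13.1
position: [482.8, -113.9, -18.9]
ee_rot: [0.056, 0.998, 0.0, -0.0]
contact_force: [-0.3, -0.2, 0.3]
gripper_width: 16.1
grasp_force: 0.0
```

{"method": "drive_tool", "body": {
  "targets": [
    [0.62,0,0,2,0],
    [0.62,0,0,4,0],
    [0.62,0,0,6,0],
    [0.62,0,0,6,0]
  ]
}}

```text
clock: 13.5
position: [482.6, -113.9, -25.2]
ee_rot: [0.056, 0.998, -0.0, -0.0]
contact_force: [0.1, -0.5, 0.4]
gripper_width: 16.5
grasp_force: 0.0
```

{"method": "drive_tool", "body": {
  "targets": [
    [0.62,0,0,2,0],
    [0.62,0,0,3,0],
    [0.62,0,0,3,0]
  ]
}}

```text
clock: 13.8
position: [482.7, -113.9, -28.1]
ee_rot: [0.056, 0.998, -0.0, -0.0]
contact_force: [0.4, 0.7, 0.2]
gripper_width: 15.9
grasp_force: 0.0
```

{"method": "drive_tool", "body": {
  "targets": [
    [0.62,0,0,2,0],
    [0.62,0,0,3,0],
    [0.62,0,0,3,0]
  ]
}}

```text
clock: 14.1
position: [482.7, -113.9, -31.1]
ee_rot: [0.056, 0.998, -0.0, -0.0]
contact_force: [-0.6, 0.4, -0.3]
gripper_width: 15.9
grasp_force: 0.0
```

{"method": "drive_tool", "body": {
  "targets": [
    [0.62,0,0,1,0],
    [0.62,0,0,2,0],
    [0.62,0,0,2,0]
  ]
}}

```text
clock: 14.4
position: [482.7, -113.9, -33.0]
ee_rot: [0.056, 0.998, -0.0, -0.0]
contact_force: [-0.2, 0.3, -0.6]
gripper_width: 16.1
grasp_force: 0.0
```

{"method": "drive_tool", "body": {
  "targets": [
    [0.62,0,0,1,0],
    [0.62,0,0,2,0],
    [0.62,0,0,2,0]
  ]
}}

```text
clock: 14.7
position: [482.7, -113.9, -35.0]
ee_rot: [0.056, 0.998, -0.0, -0.0]
contact_force: [0.3, -0.5, 0.2]
gripper_width: 16.2
grasp_force: 0.0
```

{"method": "drive_tool", "body": {
  "targets": [
    [0.62,0,0,1,0],
    [0.62,0,0,1,0]
  ]
}}

```text
clock: 14.9
position: [482.8, -113.9, -36.0]
ee_rot: [0.056, 0.998, -0.0, -0.0]
contact_force: [-0.4, -0.2, 0.2]
gripper_width: 16.3
grasp_force: 0.0
```

{"method": "drive_tool", "body": {
  "targets": [
    [0.62,0,0,1,0],
    [0.62,0,0,1,0]
  ]
}}

```text
clock: 15.1
position: [482.8, -113.9, -37.0]
ee_rot: [0.056, 0.998, -0.0, -0.0]
contact_force: [0.5, -0.7, -0.9]
gripper_width: 16.5
grasp_force: 0.0
```

{"method": "drive_tool", "body": {
  "targets": [
    [0.62,0,0,1,0],
    [0.62,0,0,1,0]
  ]
}}

```text
clock: 15.3
position: [482.7, -113.9, -38.0]
ee_rot: [0.056, 0.998, -0.0, -0.0]
contact_force: [0.8, 0.2, 0.2]
gripper_width: 16.3
grasp_force: 0.0
```

{"method": "drive_tool", "body": {
  "targets": [
    [0.62,0,0,1,0],
    [0.62,0,0,1,0]
  ]
}}

```text
clock: 15.5
position: [482.9, -113.9, -38.6]
ee_rot: [0.056, 0.998, -0.0, 0.0]
contact_force: [-0.8, 1.0, 3.4]
gripper_width: 16.0
grasp_force: 1.7
```

{"method": "drive_tool", "body": {
  "targets": [
    [0.62,0,0,1,0],
    [0.62,0,0,1,0]
  ]
}}

```text
clock: 15.7
position: [482.9, -113.9, -38.6]
ee_rot: [0.055, 0.998, -0.0, 0.0]
contact_force: [-3.0, 1.9, 11.5]
gripper_width: 16.3
grasp_force: 6.0
```

```bash
python3 go.py
python3 - <<'E'
from h import *
s=arm.get_image('scene').astype(int).max(2)
for r in range(216,244,2): print(r,s[r,184:206])
for z in(0,5,10,20):print(z,proj('scene',(494,-114,z)))
E
```

```text
t 15.7 p [ 482.9 -113.9  -38.6] yaw 83.7 F [-3.   1.9 11.5] w 16.3 6.0 tilt [ 0. -0. -1.]
216 [156 183 165 107  28  28  31  34  33  93 161 180 181 183 151  78  33  31
  28  28  34  37]
218 [ 41  48  50  48  37  30  33  29  29 123 169 180 180 166 114  41  27  30
  32  31  32  31]
220 [ 31  34  37  39  35  31  29  33  31 153 181 181 182 163 105  31  33  31
  33  32  57 153]
222 [ 32  33  30  31  32  32  31  32  30 126 173 182 183 182 131  29 117 110
  55  34  79 110]
224 [ 30  90 156 159 103  35  31  32  73  79 158 155 126 127  88  24  57  93
  78  39  81 110]
226 [181 181 183 157  92  31  30  55  92  83 100 115 115 116  85  34  55  91
  78  42  62 103]
228 [124 117 115 117  87  43  33  52  91  92  91 109 115 117  95  50  54  92
  84  47  80 109]
230 [116 114 114 117 116  80  30  40  87  94  82 105 119 117 117  93  56  88
 107 129 141 156]
232 [114 116 118 118 116 113  89  66  89 102  88 105 117 132 149 161 167 168
 169 170 169 135]
234 [117 117 119 119 118 118 127 139 157 166 165 168 169 171 169 168 169 171
 172 170 170 167]
236 [118 120 120 117 116 117 134 158 159 121  91 122 158 170 169 169 168 169
 170 172 171 170]
238 [117 117 116 115 116 116 115 134 158 164 166 168 171 169 169 169 168 168
 217 234 238 240]
240 [118 118 116 117 117 114 114 114 121 154 168 169 169 169 217 235 238 240
 240 240 240 240]
242 [118 117 118 115 113 114 116 117 117 113 209 235 238 240 240 240 240 240
 220 176 143 136]
0 [197.86536654 232.80660986]
5 [197.76424959 231.51784816]
10 [197.66264407 230.22285936]
20 [197.45795304 227.61401906]
```

Bench touched at reported z -38.6, so actual z = reported + 38.6. Raise the tip to about 3 mm and push plate A.

{"method": "drive_tool", "body": {
  "targets": [
    [0.62,0,0,-5,0],
    [0.62,-5,0,-5,0],
    [0.62,-10,0,-5,0],
    [0.62,-15,0,-5,0],
    [0.62,-19,0,-5,0],
    [0.62,-23,0,-5,0],
    [0.62,-27,0,-5,0],
    [0.62,-31,0,-5,0],
    [0.62,-35,0,-5,0],
    [0.62,-38,0,-5,0],
    [0.62,-38,0,-5,0]
  ]
}}

```text
clock: 16.85
position: [521.4, -118.1, -34.8]
ee_rot: [0.056, 0.998, 0.0, 0.001]
contact_force: [-0.1, -0.6, 0.1]
gripper_width: 16.6
grasp_force: 0.0
```

{"method": "drive_tool", "body": {
  "targets": [
    [0.62,-2,0,0,0],
    [0.62,-4,0,0,0],
    [0.62,-4,0,0,0]
  ]
}}

```text
clock: 17.15
position: [524.8, -118.5, -34.8]
ee_rot: [0.056, 0.998, -0.0, 0.0]
contact_force: [-1.0, 0.3, 0.4]
gripper_width: 16.5
grasp_force: 0.2
```

{"method": "drive_tool", "body": {
  "targets": [
    [0.62,-2,0,0,0],
    [0.62,-3,0,0,0],
    [0.62,-3,0,0,0]
  ]
}}

```text
clock: 17.45
position: [527.6, -118.9, -34.9]
ee_rot: [0.056, 0.998, 0.0, -0.0]
contact_force: [-1.2, 0.2, 1.5]
gripper_width: 16.4
grasp_force: 0.7
```

{"method": "drive_tool", "body": {
  "targets": [
    [0.62,-2,0,0,0],
    [0.62,-2,0,0,0]
  ]
}}

```text
clock: 17.65
position: [527.5, -119.0, -35.2]
ee_rot: [0.056, 0.998, -0.0, -0.002]
contact_force: [-4.8, 2.7, 3.5]
gripper_width: 16.4
grasp_force: 2.4
```

{"method": "drive_tool", "body": {
  "targets": [
    [0.62,-2,0,0,0],
    [0.62,-2,0,0,0]
  ]
}}

```text
clock: 17.85
position: [527.4, -119.2, -35.5]
ee_rot: [0.056, 0.998, -0.0, -0.004]
contact_force: [-7.7, 2.3, 5.3]
gripper_width: 16.0
grasp_force: 4.0
```

{"method": "drive_tool", "body": {
  "targets": [
    [0.62,-1,0,-3,0],
    [0.62,-1,0,-7,0],
    [0.62,-1,0,-11,0],
    [0.62,-2,0,-15,0],
    [0.62,-3,0,-19,0],
    [0.62,-4,0,-23,0],
    [0.62,-5,0,-26,0],
    [0.62,-6,0,-30,0]
  ]
}}

```text
clock: 18.65
position: [531.0, -119.5, -6.8]
ee_rot: [0.056, 0.998, 0.0, -0.007]
contact_force: [-10.1, 3.4, 1.2]
gripper_width: 16.5
grasp_force: 4.7
```

```bash
python3 go.py
python3 - <<'E'
from h import *
s=arm.get_image('scene')
cv2.imwrite('pics/g9.png',cv2.resize(s[170:290,165:325],(800,600),interpolation=cv2.INTER_CUBIC))
E
```

```text
t 18.6 p [ 531.  -119.5   -6.8] yaw 83.5 F [-10.1   3.4   1.2] w 16.5 4.7 tilt [-0.013  0.001 -1.   ]
```

View pics/g9.png

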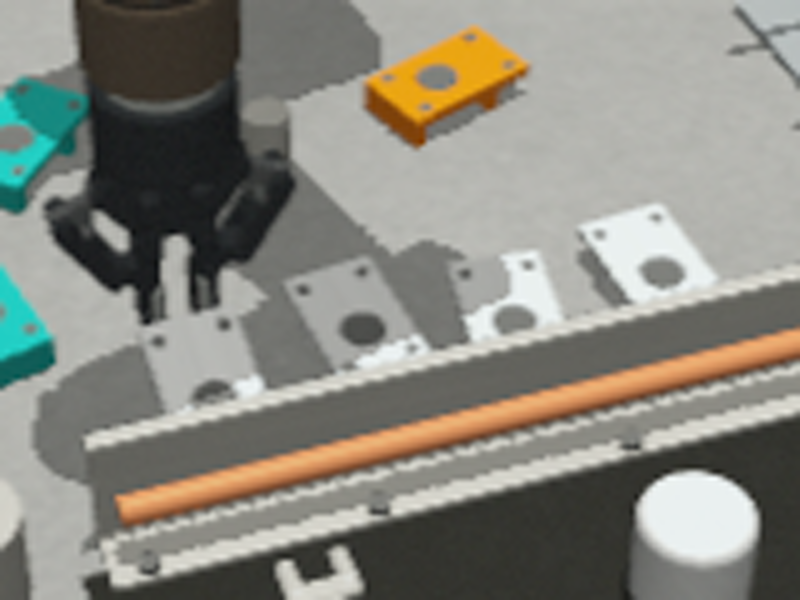

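Plate A's near edge is lifted, held by the finger at (200,310), and the advance matches about 20° of tip. Continuing along the arc.

{"method": "drive_tool", "body": {
  "targets": [
    [0.62,-2,0,-4,0],
    [0.62,-3,0,-7,0],
    [0.62,-5,0,-11,0],
    [0.62,-7,0,-14,0],
    [0.62,-9,0,-18,0],
    [0.62,-12,0,-21,0],
    [0.62,-14,0,-25,0],
    [0.62,-17,0,-28,0],
    [0.62,-20,0,-31,0],
    [0.62,-24,0,-34,0]
  ]
}}

```text
clock: 19.7
position: [561.8, -122.7, 29.5]
ee_rot: [0.056, 0.998, -0.0, 0.0]
contact_force: [-0.7, 0.2, 1.4]
gripper_width: 16.4
grasp_force: 0.6
```

{"method": "drive_tool", "body": {
  "targets": [
    [0.62,-4,0,-2,0],
    [0.62,-9,0,-4,0],
    [0.62,-14,0,-5,0],
    [0.62,-19,0,-5,0],
    [0.62,-24,0,-5,0],
    [0.62,-29,0,-5,0],
    [0.62,-34,0,-5,0],
    [0.62,-39,0,-5,0],
    [0.62,-43,0,-5,0],
    [0.62,-46,0,-5,0]
  ]
}}

```text
clock: 20.7
position: [607.5, -127.8, 34.1]
ee_rot: [0.056, 0.998, 0.0, 0.0]
contact_force: [-0.4, -1.0, -0.0]
gripper_width: 16.5
grasp_force: 0.0
```

{"method": "drive_tool", "body": {
  "targets": [
    [0.62,-2,0,0,0],
    [0.62,-4,0,0,0],
    [0.62,-4,0,0,0]
  ]
}}

```text
clock: 21.0
position: [611.2, -128.2, 34.1]
ee_rot: [0.056, 0.998, -0.0, 0.0]
contact_force: [-0.3, 0.0, 0.2]
gripper_width: 16.0
grasp_force: 0.0
```

{"method": "drive_tool", "body": {
  "targets": [
    [0.62,-2,0,0,0],
    [0.62,-3,0,0,0],
    [0.62,-3,0,0,0]
  ]
}}

```text
clock: 21.3
position: [611.4, -128.4, 34.0]
ee_rot: [0.056, 0.998, 0.0, -0.003]
contact_force: [-5.8, 0.6, 4.1]
gripper_width: 16.5
grasp_force: 2.9
```

{"method": "drive_tool", "body": {
  "targets": [
    [0.62,-2,0,0,0],
    [0.62,-3,0,0,0],
    [0.62,-3,0,0,0]
  ]
}}

```text
clock: 21.6
position: [611.3, -128.5, 33.9]
ee_rot: [0.056, 0.998, 0.0, -0.006]
contact_force: [-11.1, 3.1, 8.3]
gripper_width: 16.5
grasp_force: 5.9
```

```bash
cat > look.py <<'E'
from plates import *
import sys
t=arm.get_image('top'); cv2.imwrite('pics/t_last.png',t)
for o in whites(t,'top',21):
    if 480<o[0]<700 and abs(o[1])<240: print(np.round(o[:2],1),np.round(o[2],0),round(o[3],1),o[4])
cv2.imwrite('pics/s_last.png',arm.get_image('scene'))
E
python3 look.py; python3 go.py
```

```text
[589.8 144.9] [52. 90.] 88.7 (188, 175, 19, 32)
[567.7  44.3] [315. 151.] 2.9 (204, 143, 53, 111)
[ 682.3 -102.9] [ 94. 108.] 2.6 (263, 141, 39, 34)
t 21.7 p [ 611.3 -128.5   33.9] yaw 83.6 F [-11.1   3.7   8.3] w 16.1 5.8 tilt [-0.012  0.001 -1.   ]
```

Plate A stops hard at 84 mm advance (83 expected when flat on the fence, 90 for the bare fence). Back off and go to plate B.

{"method": "drive_tool", "body": {
  "targets": [
    [0.62,10,0,0,0],
    [0.62,30,0,-10,0],
    [0.62,60,20,-50,0],
    [0.62,100,60,-50,0],
    [0.62,138,90,-50,0],
    [0.62,138,90,-40,0],
    [0.62,138,90,-10,0],
    [0.62,138,90,20,0],
    [0.62,138,90,45,0],
    [0.62,138,90,62,0],
    [0.62,138,90,69,0],
    [0.62,138,90,69,0]
  ]
}}

```text
clock: 22.9
position: [489.7, -24.3, -35.7]
ee_rot: [0.056, 0.998, -0.0, -0.001]
contact_force: [-0.4, -0.4, -0.2]
gripper_width: 16.3
grasp_force: 0.0
```

```bash
python3 look.py; python3 go.py 489,-24,-35,83.6
```

```text
[574.2 -28.1] [52. 61.] 88.7 (248, 184, 19, 22)
[ 616.4 -131.5] [59. 22.] 83.5 (282, 175, 21, 9)
[589.8 143.8] [54. 92.] 86.7 (188, 175, 20, 32)
[589.5  52.6] [54. 94.] 76.3 (217, 173, 25, 35)
[658.3   5.9] [437.  33.] 85.9 (170, 157, 150, 18)
t 23.0 p [490.8 -24.  -34.3] yaw 83.6 F [ 0.3 -0.   0.4] w 16.4 0.0 tilt [ 0.002  0.    -1.   ]
489,-24,-35,83.6 [ 1.8 -0.2  0.7] 0.0
```

{"method": "drive_tool", "body": {
  "targets": [
    [0.62,-5,0,0,0],
    [0.62,-10,0,0,0],
    [0.62,-15,0,0,0],
    [0.62,-19,0,0,0],
    [0.62,-23,0,0,0],
    [0.62,-27,0,0,0],
    [0.62,-31,0,0,0],
    [0.62,-35,0,0,0],
    [0.62,-39,0,0,0],
    [0.62,-43,0,0,0],
    [0.62,-46,0,0,0],
    [0.62,-46,0,0,0]
  ]
}}

```text
clock: 24.2
position: [536.5, -29.1, -34.9]
ee_rot: [0.056, 0.998, 0.0, 0.001]
contact_force: [-0.4, -0.8, 0.2]
gripper_width: 15.9
grasp_force: 0.0
```

{"method": "drive_tool", "body": {
  "targets": [
    [0.62,-2,0,0,0],
    [0.62,-4,0,0,0],
    [0.62,-4,0,0,0]
  ]
}}

```text
clock: 24.5
position: [539.3, -29.7, -35.0]
ee_rot: [0.056, 0.998, -0.0, -0.0]
contact_force: [-2.5, 0.4, 1.3]
gripper_width: 15.9
grasp_force: 0.7
```

{"method": "drive_tool", "body": {
  "targets": [
    [0.62,-3,0,0,0],
    [0.62,-4,0,-3,0],
    [0.62,-4,0,-7,0],
    [0.62,-4,0,-11,0],
    [0.62,-5,0,-15,0],
    [0.62,-6,0,-19,0],
    [0.62,-7,0,-23,0],
    [0.62,-8,0,-26,0],
    [0.62,-9,0,-30,0]
  ]
}}

```text
clock: 25.4
position: [541.9, -31.1, -6.8]
ee_rot: [0.057, 0.998, -0.001, -0.007]
contact_force: [-10.4, 4.0, 0.9]
gripper_width: 16.1
grasp_force: 5.0
```

{"method": "drive_tool", "body": {
  "targets": [
    [0.62,-2,0,-4,0],
    [0.62,-3,0,-7,0],
    [0.62,-5,0,-11,0],
    [0.62,-7,0,-14,0],
    [0.62,-9,0,-18,0],
    [0.62,-12,0,-21,0],
    [0.62,-14,0,-25,0],
    [0.62,-17,0,-28,0],
    [0.62,-20,0,-31,0],
    [0.62,-24,0,-34,0]
  ]
}}

```text
clock: 26.4
position: [572.4, -33.4, 29.5]
ee_rot: [0.056, 0.998, -0.0, 0.0]
contact_force: [-0.3, -0.3, 1.1]
gripper_width: 16.2
grasp_force: 0.5
```

{"method": "drive_tool", "body": {
  "targets": [
    [0.62,-4,0,-2,0],
    [0.62,-9,0,-4,0],
    [0.62,-14,0,-5,0],
    [0.62,-19,0,-5,0],
    [0.62,-24,0,-5,0],
    [0.62,-29,0,-5,0],
    [0.62,-34,0,-5,0],
    [0.62,-39,0,-5,0],
    [0.62,-43,0,-5,0],
    [0.62,-46,0,-5,0],
    [0.62,-48,0,-5,0]
  ]
}}

```text
clock: 27.5
position: [620.3, -38.6, 34.1]
ee_rot: [0.056, 0.998, 0.0, -0.0]
contact_force: [0.3, -0.6, 0.4]
gripper_width: 16.4
grasp_force: 0.0
```

{"method": "drive_tool", "body": {
  "targets": [
    [0.62,-2,0,0,0],
    [0.62,-4,0,0,0],
    [0.62,-5,0,0,0],
    [0.62,-5,0,0,0]
  ]
}}

```text
clock: 27.9
position: [621.8, -39.1, 33.9]
ee_rot: [0.056, 0.998, -0.0, -0.003]
contact_force: [-5.4, 2.6, 4.2]
gripper_width: 16.2
grasp_force: 3.4
```

{"method": "drive_tool", "body": {
  "targets": [
    [0.62,10,0,0,0],
    [0.62,30,0,-10,0],
    [0.62,60,20,-50,0],
    [0.62,95,56,-50,0],
    [0.62,124,86,-50,0],
    [0.62,124,86,-40,0],
    [0.62,124,86,-10,0],
    [0.62,124,86,20,0],
    [0.62,124,86,45,0],
    [0.62,124,86,62,0],
    [0.62,124,86,69,0],
    [0.62,124,86,69,0]
  ]
}}

```text
clock: 29.1
position: [510.9, 59.6, -35.7]
ee_rot: [0.056, 0.998, -0.0, -0.001]
contact_force: [-0.1, 0.5, -0.6]
gripper_width: 16.2
grasp_force: 0.0
```

```bash
python3 look.py; python3 go.py 512,60,-35,83.6
```

```text
[484.  165.3] [ 90. 101.] 25.5 (170, 207, 44, 41)
[ 616.4 -131.5] [59. 22.] 83.5 (282, 175, 21, 9)
[589.8 143.9] [53. 92.] 86.7 (188, 175, 20, 32)
[604.2  49.2] [54. 64.] 75.1 (220, 173, 22, 25)
[627.7 -39.5] [55. 22.] 82.4 (251, 172, 20, 9)
[658.2   4.5] [440.  33.] 85.9 (170, 157, 151, 18)
t 29.2 p [512.1  60.2 -34.3] yaw 83.6 F [-0.  -0.2  0.7] w 16.2 0.0 tilt [ 0.002  0.    -1.   ]
512,60,-35,83.6 [ 0.1 -0.2  0.7] 0.0
```

{"method": "drive_tool", "body": {
  "targets": [
    [0.62,-5,0,0,0],
    [0.62,-10,0,0,0],
    [0.62,-14,0,0,0],
    [0.62,-17,0,0,0],
    [0.62,-20,0,0,0],
    [0.62,-23,0,0,0],
    [0.62,-26,0,0,0],
    [0.62,-29,0,0,0],
    [0.62,-32,0,0,0],
    [0.62,-35,0,0,0],
    [0.62,-35,0,0,0]
  ]
}}

```text
clock: 30.3
position: [546.7, 56.2, -34.9]
ee_rot: [0.056, 0.998, 0.0, 0.0]
contact_force: [0.5, -0.4, -0.2]
gripper_width: 16.3
grasp_force: 0.0
```

{"method": "drive_tool", "body": {
  "targets": [
    [0.62,-2,0,0,0],
    [0.62,-4,0,0,0],
    [0.62,-4,0,0,0]
  ]
}}

```text
clock: 30.6
position: [547.6, 54.8, -35.3]
ee_rot: [0.056, 0.998, -0.001, -0.003]
contact_force: [-5.9, -0.2, 2.1]
gripper_width: 16.4
grasp_force: 2.6
```

```bash
python3 look.py
```

```text
[540.7 159.2] [ 91. 103.] 23.2 (172, 188, 44, 40)
[ 616.4 -131.5] [59. 22.] 83.5 (282, 175, 21, 9)
[614.6 142.4] [52. 41.] 89.3 (189, 175, 19, 15)
[627.7 -39.5] [55. 22.] 82.4 (251, 172, 20, 9)
[636.5  47.5] [53. 24.] 79.2 (222, 169, 18, 11)
[658.3   5.9] [437.  33.] 85.9 (170, 157, 150, 18)
```

{"method": "drive_tool", "body": {
  "targets": [
    [0.62,-2,0,0,0],
    [0.62,-4,0,0,0],
    [0.62,-4,0,0,0]
  ]
}}

```text
clock: 31.0
position: [548.6, 53.3, -35.6]
ee_rot: [0.057, 0.998, -0.002, -0.005]
contact_force: [-10.0, -0.6, 7.3]
gripper_width: 16.6
grasp_force: 5.0
```

```bash
python3 look.py|grep "^\[636\|^\[637\|^\[638"
python3 look.py; python3 go.py 548,56,-35,83.6
python3 - <<'E'
from h import *
t=cv2.imread('pics/t_last.png').max(2)
for r in range(166,186,2): print(r,t[r,216:246])
E
```

```text
[544.8 158.6] [ 90. 102.] 22.5 (173, 186, 43, 41)
[ 616.5 -131.5] [59. 23.] 83.0 (282, 175, 21, 9)
[616.2 142.3] [52. 38.] 89.5 (189, 175, 19, 14)
[627.7 -39.5] [55. 22.] 82.4 (251, 172, 20, 9)
[658.2   4.5] [440.  33.] 85.9 (170, 157, 151, 18)
t 31.2 p [548.6  53.3 -35.6] yaw 83.5 F [-9.2 -0.2  5.9] w 16.4 4.9 tilt [-0.011 -0.003 -1.   ]
548,56,-35,83.6 [ 0.9  2.6 -0.6] -0.1
166 [100 104 106 100 107 108 113 133 158 173 187 215 224 223 223 223 222 224
 227 231 230 238 239 239 240 241 240 240 239 239]
168 [ 63  66  62  66  68  92 127 145 145 130 119 107 102  97  89  83  79  81
  87  91  89  99 105 103  99 103 104 111 129 156]
170 [ 72  87  94  94  96 140 227 243 248 248 248 248 248 248 249 248 241 235
 232 222 212 199 191 154 108  75  76  74  75  74]
172 [144 144 146 145 145 145 151 151 153 157 161 170 195 230 240 246 249 250
 250 250 249 250 248 213 176 176 180 178 166 163]
174 [153 145 140 141 142 142 138 142 139 142 141 142 155 164 159 156 172 225
 241 211 169 200 239 205 172 177 184 182 183 183]
176 [121 112 111 109 110 110 108 112 111 109 108 108 111 122 138 144 148 152
 147 156 206 241 244 195 169 184 182 183 183 184]
178 [114 115 116 116 117 119 114 113 113 113 115 110 114 112 110 113 114 132
 147 149 150 167 191 161 170 184 186 185 187 189]
180 [117 118 122 122 124 123 122 124 122 121 120 115 112 113 111 111 109 108
 111 129 148 151 143 155 174 188 191 186 185 180]
182 [128 134 135 141 140 141 142 139 141 138 134 128 126 119 115 115 111 115
 111 108 111 139 151 149 134 122 117 116 112 113]
184 [140 148 152 154 152 154 153 153 148 151 149 144 139 130 128 120 115 110
 113 111 105 114 155 178 154 126 111 108 107 111]
```

{"method": "drive_tool", "body": {
  "targets": [
    [0.62,0,0,-3,0],
    [0.62,0,0,-7,0],
    [0.62,0,0,-11,0],
    [0.62,-1,0,-15,0],
    [0.62,-2,0,-19,0],
    [0.62,-3,0,-23,0],
    [0.62,-4,0,-26,0],
    [0.62,-5,0,-30,0]
  ]
}}

```text
clock: 32.0
position: [551.5, 52.5, -7.1]
ee_rot: [0.057, 0.998, -0.002, -0.008]
contact_force: [-11.6, -0.3, 1.9]
gripper_width: 16.2
grasp_force: 5.5
```

{"method": "drive_tool", "body": {
  "targets": [
    [0.62,-2,0,-4,0],
    [0.62,-3,0,-7,0],
    [0.62,-5,0,-11,0],
    [0.62,-7,0,-14,0],
    [0.62,-9,0,-18,0],
    [0.62,-12,0,-21,0],
    [0.62,-14,0,-25,0],
    [0.62,-17,0,-28,0],
    [0.62,-20,0,-31,0],
    [0.62,-24,0,-34,0]
  ]
}}

```text
clock: 33.0
position: [583.6, 52.2, 29.6]
ee_rot: [0.055, 0.998, 0.0, 0.001]
contact_force: [-0.7, 0.1, 0.5]
gripper_width: 16.2
grasp_force: 0.3
```

{"method": "drive_tool", "body": {
  "targets": [
    [0.62,-4,0,-2,0],
    [0.62,-9,0,-4,0],
    [0.62,-14,0,-5,0],
    [0.62,-19,0,-5,0],
    [0.62,-24,0,-5,0],
    [0.62,-29,0,-5,0],
    [0.62,-34,0,-5,0],
    [0.62,-39,0,-5,0],
    [0.62,-43,0,-5,0],
    [0.62,-46,0,-5,0],
    [0.62,-48,0,-5,0]
  ]
}}

```text
clock: 34.1
position: [630.8, 46.7, 34.1]
ee_rot: [0.056, 0.998, -0.0, -0.0]
contact_force: [-0.1, -0.1, -0.0]
gripper_width: 16.3
grasp_force: 0.0
```

{"method": "drive_tool", "body": {
  "targets": [
    [0.62,-2,0,0,0],
    [0.62,-4,0,0,0],
    [0.62,-5,0,0,0],
    [0.62,-5,0,0,0]
  ]
}}

```text
clock: 34.5
position: [631.9, 46.3, 34.0]
ee_rot: [0.056, 0.998, -0.0, -0.004]
contact_force: [-8.3, 2.6, 5.7]
gripper_width: 16.0
grasp_force: 4.3
```

{"method": "drive_tool", "body": {
  "targets": [
    [0.62,10,0,0,0],
    [0.62,30,0,-10,0],
    [0.62,60,20,-50,0],
    [0.62,95,56,-50,0],
    [0.62,128,88,-50,0],
    [0.62,128,88,-40,0],
    [0.62,128,88,-10,0],
    [0.62,128,88,20,0],
    [0.62,128,88,45,0],
    [0.62,128,88,62,0],
    [0.62,128,88,69,0],
    [0.62,128,88,69,0]
  ]
}}

```text
clock: 35.7
position: [517.8, 147.2, -35.8]
ee_rot: [0.056, 0.998, -0.001, -0.001]
contact_force: [0.4, -0.9, 0.8]
gripper_width: 16.3
grasp_force: 0.0
```

```bash
python3 look.py; python3 go.py 518,148,-35,83.6
```

```text
[ 616.5 -130.4] [61. 22.] 83.5 (281, 175, 22, 9)
[598.4 142.6] [52. 73.] 89.3 (189, 175, 19, 26)
[627.7 -39.5] [55. 22.] 82.4 (251, 172, 20, 9)
[637.9  53.1] [56. 22.] 83.5 (219, 169, 20, 9)
[658.2   4.5] [440.  33.] 85.9 (170, 157, 151, 18)
t 35.8 p [518.9 148.  -34.2] yaw 83.6 F [-0.2 -0.2 -0.2] w 16.5 0.0 tilt [ 0.002  0.001 -1.   ]
518,148,-35,83.6 [ 0.9 -0.1  0.8] 0.0
```

{"method": "drive_tool", "body": {
  "targets": [
    [0.62,-5,0,0,0],
    [0.62,-10,0,0,0],
    [0.62,-14,0,0,0],
    [0.62,-18,0,0,0],
    [0.62,-22,0,0,0],
    [0.62,-26,0,0,0],
    [0.62,-30,0,0,0],
    [0.62,-34,0,0,0],
    [0.62,-37,0,0,0],
    [0.62,-39,0,0,0],
    [0.62,-39,0,0,0]
  ]
}}

```text
clock: 36.9
position: [557.4, 143.5, -34.9]
ee_rot: [0.056, 0.998, 0.0, 0.0]
contact_force: [0.3, 0.2, 0.2]
gripper_width: 16.2
grasp_force: 0.1
```

{"method": "drive_tool", "body": {
  "targets": [
    [0.62,-2,0,0,0],
    [0.62,-4,0,0,0],
    [0.62,-4,0,0,0]
  ]
}}

```text
clock: 37.2
position: [559.4, 143.0, -35.1]
ee_rot: [0.056, 0.998, -0.0, -0.001]
contact_force: [-5.0, 2.2, 3.5]
gripper_width: 16.2
grasp_force: 2.6
```

Jammed at 559 as expected, so run the same arc.

{"method": "drive_tool", "body": {
  "targets": [
    [0.62,-2,0,0,0],
    [0.62,-3,0,-3,0],
    [0.62,-3,0,-7,0],
    [0.62,-3,0,-11,0],
    [0.62,-4,0,-15,0],
    [0.62,-5,0,-19,0],
    [0.62,-6,0,-23,0],
    [0.62,-7,0,-26,0],
    [0.62,-8,0,-30,0]
  ]
}}

```text
clock: 38.1
position: [561.9, 141.1, -7.0]
ee_rot: [0.056, 0.998, -0.002, -0.007]
contact_force: [-13.0, 4.7, 2.2]
gripper_width: 16.1
grasp_force: 6.7
```

{"method": "drive_tool", "body": {
  "targets": [
    [0.62,-2,0,-4,0],
    [0.62,-3,0,-7,0],
    [0.62,-5,0,-11,0],
    [0.62,-7,0,-14,0],
    [0.62,-9,0,-18,0],
    [0.62,-12,0,-21,0],
    [0.62,-14,0,-25,0],
    [0.62,-17,0,-28,0],
    [0.62,-20,0,-31,0],
    [0.62,-24,0,-34,0]
  ]
}}

```text
clock: 39.1
position: [592.4, 139.5, 29.5]
ee_rot: [0.055, 0.998, -0.0, -0.0]
contact_force: [-1.1, 0.4, 1.3]
gripper_width: 16.3
grasp_force: 0.7
```

{"method": "drive_tool", "body": {
  "targets": [
    [0.62,-4,0,-2,0],
    [0.62,-9,0,-4,0],
    [0.62,-14,0,-5,0],
    [0.62,-19,0,-5,0],
    [0.62,-24,0,-5,0],
    [0.62,-29,0,-5,0],
    [0.62,-34,0,-5,0],
    [0.62,-39,0,-5,0],
    [0.62,-43,0,-5,0],
    [0.62,-46,0,-5,0],
    [0.62,-48,0,-5,0]
  ]
}}

```text
clock: 40.2
position: [640.6, 134.1, 34.1]
ee_rot: [0.056, 0.998, 0.0, 0.0]
contact_force: [-0.0, -0.2, -0.2]
gripper_width: 15.9
grasp_force: 0.0
```

{"method": "drive_tool", "body": {
  "targets": [
    [0.62,-2,0,0,0],
    [0.62,-4,0,0,0],
    [0.62,-5,0,0,0],
    [0.62,-5,0,0,0]
  ]
}}

```text
clock: 40.6
position: [642.2, 133.7, 34.1]
ee_rot: [0.056, 0.998, -0.001, -0.003]
contact_force: [-7.2, 1.8, 4.7]
gripper_width: 16.3
grasp_force: 3.9
```

{"method": "drive_tool", "body": {
  "targets": [
    [0.62,10,0,0,0],
    [0.62,35,0,-5,0],
    [1,60,10,-30,0],
    [1,80,40,-60,0],
    [1,96,80,-60,0],
    [1,96,115,-60,0],
    [1,96,122,-60,0],
    [1,96,122,-60,0]
  ]
}}

```text
clock: 41.4
position: [563.3, 266.7, 93.9]
ee_rot: [0.055, 0.999, 0.0, 0.0]
contact_force: [0.0, -0.7, -0.1]
gripper_width: -0.2
grasp_force: 0.0
```

```bash
python3 look.py; python3 go.py 565,266,39,83.6
python3 - <<'E'
from h import *
f=800/185; im=lambda a:(140+a[0]/f,150+a[1]/f)
P=[onz('top',im(a),25) for a in((32,65),(28,165),(104,65),(104,165))]; print(np.round(P,1))
s=cv2.imread('pics/s_last.png'); cv2.imwrite('pics/fin1.png',cv2.resize(s[90:330,30:350],(800,600),interpolation=cv2.INTER_CUBIC))
E
```

```text
[ 616.6 -130.4] [61. 23.] 83.0 (281, 175, 22, 9)
[627.8 -39.6] [56. 23.] 83.0 (251, 172, 20, 9)
[637.9  53.1] [56. 22.] 83.5 (219, 169, 20, 9)
[648.  137.3] [57. 22.] 83.5 (190, 166, 20, 10)
[658.2   4.5] [440.  33.] 85.9 (170, 157, 151, 18)
t 41.5 p [563.1 264.7  93.7] yaw 83.6 F [ 0.  -0.1 -0.3] w -0.2 0.0 tilt [-0.001 -0.001 -1.   ]
565,266,39,83.6 [-1.7  1.5 54.7] -0.0
[[666.6 287.6  25. ]
 [599.2 290.   25. ]
 [665.6 239.5  25. ]
 [598.1 239.6  25. ]]
```

View pics/fin1.png

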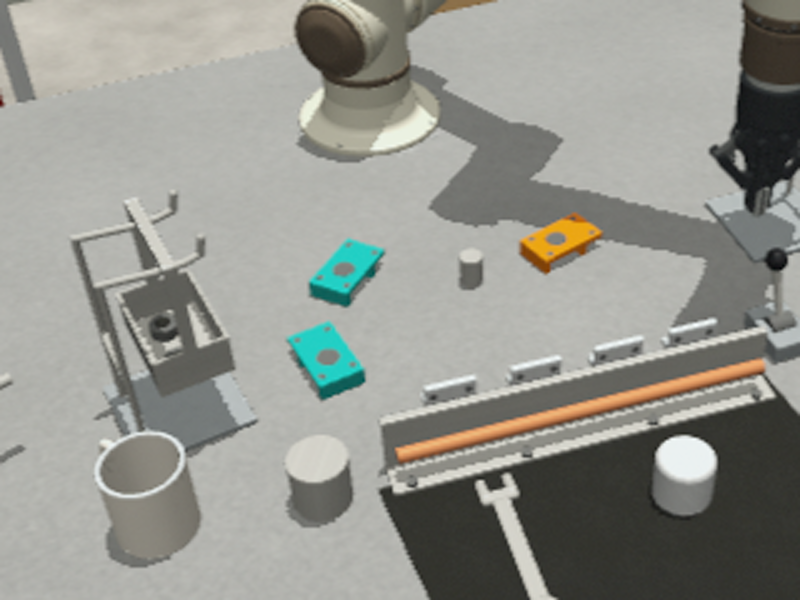

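All four plates stand against the fence ((450,385), (536,368), (617,348), (692,330)), the basket hangs with its nuts, and the bystanders are unmoved. Now the lever.

{"method": "drive_tool", "body": {
  "targets": [
    [1,4,0,0,-5],
    [1,4,0,25,-5],
    [1,4,0,45,-5],
    [1,4,0,54,-5],
    [1,4,0,54,-5]
  ]
}}

```text
clock: 42.0
position: [558.8, 264.2, 38.7]
ee_rot: [0.013, 1.0, -0.001, -0.001]
contact_force: [-0.1, 0.2, 0.2]
gripper_width: 0.2
grasp_force: 0.0
```

{"method": "drive_tool", "body": {
  "targets": [
    [1,-8,0,0,0],
    [1,-16,0,0,0],
    [1,-24,0,0,0],
    [1,-32,0,0,0],
    [1,-40,0,0,0],
    [1,-48,0,0,0],
    [1,-56,0,0,0],
    [1,-64,0,0,0],
    [1,-72,0,0,0],
    [1,-79,0,0,0],
    [1,-84,0,0,0],
    [1,-84,0,0,0]
  ]
}}

```text
clock: 43.2
position: [644.3, 263.9, 39.9]
ee_rot: [0.012, 1.0, 0.0, 0.0]
contact_force: [-0.9, -0.1, -0.4]
gripper_width: 0.3
grasp_force: 0.0
```

```bash
python3 go.py; python3 look.py >/dev/null
python3 - <<'E'
from h import *
s=cv2.imread('pics/s_last.png').max(2)
m=(s[150:230,325:375]<35).astype(np.uint8)
for n,P in(('exp end',(670,264,92)),('start',(600,267,93))): print(n,proj('scene',P))
for r in range(0,80,2): print(150+r,''.join('#' if v else '.' for v in m[r]))
E
```

```text
t 43.2 p [644.3 263.9  39.9] yaw 88.6 F [-0.9 -0.1 -0.4] w 0.3 0.0 tilt [ 0.001  0.    -1.   ]
exp end [351.63474682 207.90290661]
start [337.89621767 192.2739555 ]
150 ..................................................
152 ..................................................
154 ..................................................
156 ................#.................................
158 ................##................................
160 ...............######.............................
162 ...............#########.................###......
164 ...............############################.......
166 ..............#############################.......
168 ..............#############################.......
170 ...............###########################........
172 ...............################.##########........
174 ..............###########################.........
176 ................###..##################...........
178 ..................######.#######....##............
180 ...............#######......#########.......#.....
182 ...............#####################......##......

[... 564 characters left out ...]
.........#....######....................
206 ...................#...####.###...................
208 .......................########...................
210 ........................######....................
212 ..................................................
214 ..................................................
216 ..................................................
218 ..................................................
220 ..................................................
222 ..................................................
224 ..................................................
226 ..................................................
228 ..................................................
```

{"method": "drive_tool", "body": {
  "targets": [
    [1,-3,0,0,0],
    [1,-5,0,0,0],
    [1,-5,0,0,0]
  ]
}}

```text
clock: 43.6
position: [648.5, 263.8, 40.1]
ee_rot: [0.012, 1.0, -0.0, -0.0]
contact_force: [-0.5, 0.4, 0.3]
gripper_width: 0.1
grasp_force: 0.2
```

{"method": "drive_tool", "body": {
  "targets": [
    [1,-2,0,0,0],
    [1,-3,0,0,0],
    [1,-3,0,0,0]
  ]
}}

```text
clock: 43.9
position: [650.0, 263.7, 39.9]
ee_rot: [0.012, 1.0, -0.0, -0.001]
contact_force: [-5.0, 0.3, 1.3]
gripper_width: -0.3
grasp_force: 2.4
```

{"method": "drive_tool", "body": {
  "targets": [
    [1,-3,0,0,0],
    [1,-3,0,0,0],
    [1,10,0,0,0],
    [1,30,0,0,0],
    [1,50,0,-20,0],
    [1,70,0,-60,0],
    [1,80,0,-90,0],
    [1,80,0,-90,0],
    [1,80,0,-90,0]
  ]
}}

```text
clock: 44.8
position: [572.3, 266.3, 131.7]
ee_rot: [0.012, 1.0, 0.001, 0.002]
contact_force: [0.4, -0.5, -1.5]
gripper_width: 0.3
grasp_force: 0.0
```

```bash
python3 go.py; python3 look.py
python3 - <<'E'
from h import *
s=cv2.imread('pics/s_last.png').max(2); t=cv2.imread('pics/t_last.png').max(2)
def c(m,x0,y0):
    n,l,st,ce=cv2.connectedComponentsWithStats(m.astype(np.uint8)); return [(st[i,4],(ce[i]+[x0,y0]).round(1)) for i in range(1,n) if st[i,4]>15]
print(c(s[198:220,340:365]<40,340,198)); print(c(t[150:185,138:165]<40,138,150))
a=cv2.cvtColor(cv2.imread('pics/s7.png'),6).astype(int); b=cv2.cvtColor(cv2.imread('pics/s_last.png'),6).astype(int)
print('basket diff',(abs(a-b)[160:260,70:125]>40).sum())
E
```

```text
t 44.8 p [572.3 266.3 131.7] yaw 88.6 F [ 0.4 -0.5 -1.5] w 0.3 0.0 tilt [ 0.003  0.002 -1.   ]
[596.4 120.7] [55. 29.] 88.7 (196, 183, 20, 11)
[ 616.6 -130.4] [61. 23.] 83.0 (281, 175, 22, 9)
[627.9 -39.6] [55. 23.] 82.4 (251, 172, 20, 9)
[637.8  53.1] [56. 23.] 83.5 (219, 169, 20, 9)
[658.2   4.5] [440.  33.] 85.9 (170, 157, 151, 18)
[(np.int32(36), array([352.3, 210.4]))]
[(np.int32(23), array([150.6, 159.1])), (np.int32(16), array([139.1, 182.2]))]
basket diff 287
```

Lever is fully over, but plate D's blob has moved (it was at (648,137), now (596,121)), so it was knocked. Examine it numerically, since I have no picture views left.

```bash
python3 look.py
python3 - <<'E'
from h import *
s=cv2.imread('pics/s_last.png'); t=cv2.imread('pics/t_last.png')
a=cv2.imread('pics/scene0.png'); b=cv2.imread('pics/top0.png')
def show(im,x0,x1,y0,y1):
    g=im.max(2)
    for r in range(y0,y1): print(r,''.join(' .:-=+*#%@'[min(9,int(v)//26)] for v in g[r,x0:x1]))
print('top',186); show(t,186,250,155,215)
print('scene',255); show(s,255,345,190,245)
E
```

```text
[573. 114.] [52. 93.] 89.1 (199, 180, 19, 33)
[ 616.6 -130.4] [61. 23.] 83.0 (281, 175, 22, 9)
[627.7 -39.7] [56. 23.] 83.0 (251, 172, 20, 9)
[637.9  53.1] [56. 22.] 83.5 (219, 169, 20, 9)
[658.2   4.5] [440.  33.] 85.9 (170, 157, 151, 18)
top 186
155 @@@@@@@@@@@@@%%%%%%%%@@@@@@@%%@%@@%*++#%%##**++++++==--::::::::.
156 @@@@@@@@@@@@@@@@@@@@@@@@%%%%%%%%%@%#*+*%%%%%%%%%@%%%##*++++++==-
157 @@@@@@@@@@@@@@@@@@@@@@@@@@@@@@@@@@%%###%%%%%@@%%%%%%%@@@@@@%%%##
158 #%%%%%%%%@@@@@@@@@@@@@@@@@@@@@@@@@@@@@@@@@@@@%%%%%%%%%@@@@@@%%%%
159 #####%%%#%##%%%%%%%@@@@@@@@@@@@@@@@@@@@@@@@@@@@@@@@@@@@%%%%%%%%%
160 @@@@@@@%%%######%#####%%%%%%%%@@@@@@@@@@@@@@@@@@@@@@@@@@@@@@@@@@
161 @@@@@@@@@@@@@@@@@%%%#######%%#%##%%%%%%%@@@@@@@@@@@@@@@@@@@@@@@@
162 %%%%%%%%@@@@@@@@@@@@@@@@@@@@%%%####*#####%##%%%%%%@@@@@@@@@@@@@@
163 =====+**#%%%%%%%%@@@@@@@@@@@@@@@@@@@@@%%%%##*###%#####%%%%%%%@@@
164 :::::----=======+*#%%%%%%%%%%@@@@@@@@@@@@@@@@@@@@%%%#######%##%%
165 ::::::::::::::::-----=====+**#%%%%@@@@@@@@@@@@@@@@@@@@@@@@@@%%%#
166 :::::::::::::::::::::::::::----==+@@@@@@@@@@@@@@@@@@@@@@@@@@@@@@
167 ......:..:::::::::::
[... 7822 characters left out ...]
-----=+#%%%%@@@@@%%%%%###****#+====
238 ##*##%%%%%%%%%%#*++==-----------------------------------=+#%%%%%@@@@%%%%%###**+++*****+===
239 #%%%%%%%%%%#+++==-----------------------------------=+#%%%%@@@@@%%%%%###**++==--=*#*****+=
240 %%%%%%%#+=+==-----------------------------------=+#%%%%@@@@@%%%%%###**++==-==+#*==*#*###**
241 %%%#+++=------------------------------------=+#%%%%@@@@@%%%%%###**++==-==++++#%%*:+*####**
242 +++=------------------------------------=+#%%%%@@@@@%%%%%###**++==-==+++#%%%%%%%#+:*###***
243 ------------------------------------=+#%%%%@@@@@%%%%%###**++==-==+++#%%*##***#%%%*--******
244 --------------------------------=+#%%%%@@@@@%%%%%###**++==-==+++#%%%%#*+++++++#%%%*:-****#
```

Plate D lies flat again, far end to the fence, centred at (573,114) with heading -1°. I'll redo it, drifting slightly to +y while pushing to keep clear of plate C.

```bash
python3 go.py 500,113,90,83.6
```

```text
t 45.0 p [571.3 265.2 128.7] yaw 88.6 F [-0.2  0.9  0. ] w -0.2 0.0 tilt [-0.002 -0.001 -1.   ]
500,113,90,83.6 [  67.5 -153.8   39. ] 5.0
```

{"method": "drive_tool", "body": {
  "targets": [
    [0.62,68,-40,0,5],
    [0.62,68,-80,0,5],
    [0.62,68,-120,10,5],
    [0.62,68,-154,39,5],
    [0.62,68,-154,80,5],
    [0.62,68,-154,120,5],
    [0.62,68,-154,145,5],
    [0.62,68,-154,158,5],
    [0.62,68,-154,164,5],
    [0.62,68,-154,164,5],
    [0.62,68,-154,164,5]
  ]
}}

```text
clock: 46.1
position: [500.4, 113.6, -33.5]
ee_rot: [0.056, 0.998, 0.0, 0.0]
contact_force: [-0.7, 0.2, -0.3]
gripper_width: 16.1
grasp_force: 0.0
```

```bash
python3 look.py; python3 go.py 500,113,-35,83.6
```

```text
[582.9 113.7] [52. 73.] 89.4 (199, 180, 19, 26)
[ 616.4 -131.5] [59. 22.] 83.5 (282, 175, 21, 9)
[627.6 -39.6] [56. 22.] 83.0 (251, 172, 20, 9)
[637.8  51.9] [54. 22.] 83.5 (220, 169, 19, 9)
[658.3   5.9] [437.  33.] 85.9 (170, 157, 150, 18)
t 46.2 p [500.6 113.7 -33. ] yaw 83.6 F [ 0.4 -0.  -0.2] w 16.4 0.0 tilt [ 0.002  0.001 -1.   ]
500,113,-35,83.6 [ 0.5 -0.8  2. ] 0.0
```

{"method": "drive_tool", "body": {
  "targets": [
    [0.62,-5,1,2,0],
    [0.62,-10,2,2,0],
    [0.62,-15,3,2,0],
    [0.62,-20,4,2,0],
    [0.62,-25,5,2,0],
    [0.62,-30,6,2,0],
    [0.62,-35,7,2,0],
    [0.62,-40,8,2,0],
    [0.62,-44,8,2,0],
    [0.62,-48,9,2,0],
    [0.62,-51,9,2,0],
    [0.62,-53,9,2,0]
  ]
}}

```text
clock: 47.4
position: [553.8, 116.4, -36.0]
ee_rot: [0.056, 0.998, 0.0, 0.0]
contact_force: [-1.9, -0.5, 1.1]
gripper_width: 16.4
grasp_force: 0.9
```

{"method": "drive_tool", "body": {
  "targets": [
    [0.62,-2,0,0,0],
    [0.62,-4,0,0,0],
    [0.62,-5,0,0,0],
    [0.62,-5,0,0,0]
  ]
}}

```text
clock: 47.8
position: [556.4, 115.9, -36.1]
ee_rot: [0.056, 0.998, -0.0, -0.002]
contact_force: [-6.1, 3.5, 3.8]
gripper_width: 16.3
grasp_force: 3.5
```

```bash
python3 look.py
python3 - <<'E'
from h import *
g=cv2.imread('pics/t_last.png').max(2)
for r in range(164,190): print(r,''.join(' .:-=+*#%@'[min(9,int(v)//26)] for v in g[r,186:250]))
E
```

```text
[ 616.5 -131.5] [59. 23.] 83.0 (282, 175, 21, 9)
[627.7 -39.5] [55. 22.] 82.4 (251, 172, 20, 9)
[629.7  79.4] [107.  47.] 83.5 (202, 167, 37, 18)
[658.2   4.5] [440.  33.] 85.9 (170, 157, 151, 18)
164 ::::::----=--===+*#%%%%%%%%%%@@@@@@@@@@@@@@@@@@@@%%%###*###%####
165 ::::::::::::::::----==-====+*#%%%%@@@@@@@@@@@@@@@@@@@@@@@@@@%%%#
166 ::::::::::::::::=+===---------=-=+@@@@@@@@@@@@@@@@@@@@@@@@@@@@@@
167 .........::::::-*%%%###***+++====*%@@@@@@@@@@@@@@@@@@%%%%%%%%@@@
168 ........:......-%@@@@@@@@@@%%%%####******##%%%@@@@@@%+-====+*#%%
169 :::------:-:...-%@@@@@@@@@@@@@@@@@@@%%#####*********+-:::::----=
170 --=+++++====--:=%@%%@@@@@@@@@@@@@@@@@@@@@@@@@@@%%###+-::::::::::
171 +++++++++++++==+%%**@@@@@@@@@@@%@@@@@@@@@@@@@@@@@@@@%+---====---
172 ++++++++++++++++#%##@@@@@@@@@@#*@@@@@@@@@@@@@@@@@@@@%+==+****+++
173 +=========+++++++*#@@@@@@@@@@@%#%@@@@@@@@@@@@@@@@@@@%+==**###*#*
174 =============+++++*%@@@@@@@@@@@@@%#%%%%%%@@@@@@@@@@@%+==**####*#
175 ===============++++*%@@@@@@@@@@@@%+%@@%%%%%####%%%%%%+==**##**##
176 ================++++*###*#%@@@@@@%+%@@@@@@%%%%%%%%%%#+=+**###**#
177 ==
[... 190 characters left out ...]
########**
180 =+++++++++==========+*++--=+%@@@%*+******#######################
181 ++++++++++++=========+++--=+%@%%#+++=====+****##*###########*#**
182 +++++++++++++=======-=++===+#%%%#+===========+**##########*#*#**
183 ++++++++++++++========+++=-=*#%##+=============*################
184 +++++++++*+++++=======+++=--=#%#*==============+**########**####
185 +++++++++++++++=======++++=-=*##*================*########*#####
186 +++++++++++++++========+++=--=##*================+*########*####
187 ++++++++++++++++=======+++=--=*#*=================+*######*###*#
188 ++++++++++++++++=======+++=---+#+==================*############
189 +++++++++*++++++=======+++=---=*+==================*############
```

{"method": "drive_tool", "body": {
  "targets": [
    [0.62,-2,0,0,0],
    [0.62,-3,0,-3,0],
    [0.62,-3,0,-7,0],
    [0.62,-3,0,-11,0],
    [0.62,-4,0,-15,0],
    [0.62,-5,0,-19,0],
    [0.62,-6,0,-23,0],
    [0.62,-7,0,-26,0],
    [0.62,-8,0,-30,0]
  ]
}}

```text
clock: 48.8
position: [558.8, 113.8, -8.2]
ee_rot: [0.056, 0.998, -0.002, -0.007]
contact_force: [-14.0, 5.8, 3.1]
gripper_width: 16.4
grasp_force: 7.2
```

{"method": "drive_tool", "body": {
  "targets": [
    [0.62,-2,0,-4,0],
    [0.62,-3,0,-7,0],
    [0.62,-5,0,-11,0],
    [0.62,-7,0,-14,0],
    [0.62,-9,0,-18,0],
    [0.62,-12,0,-21,0],
    [0.62,-14,0,-25,0],
    [0.62,-17,0,-28,0],
    [0.62,-20,0,-31,0],
    [0.62,-24,0,-34,0]
  ]
}}

```text
clock: 49.8
position: [590.3, 112.4, 28.6]
ee_rot: [0.055, 0.998, 0.0, 0.0]
contact_force: [-0.8, -0.6, 0.6]
gripper_width: 16.4
grasp_force: 0.6
```

{"method": "drive_tool", "body": {
  "targets": [
    [0.62,-4,0,-2,0],
    [0.62,-9,0,-4,0],
    [0.62,-14,0,-6,0],
    [0.62,-19,0,-6,0],
    [0.62,-24,0,-6,0],
    [0.62,-29,0,-6,0],
    [0.62,-34,0,-6,0],
    [0.62,-39,0,-6,0],
    [0.62,-43,0,-6,0],
    [0.62,-46,0,-6,0],
    [0.62,-48,0,-6,0]
  ]
}}

```text
clock: 50.9
position: [638.2, 106.9, 34.0]
ee_rot: [0.056, 0.998, -0.0, -0.0]
contact_force: [-0.0, 1.0, -0.6]
gripper_width: 16.1
grasp_force: 0.0
```

{"method": "drive_tool", "body": {
  "targets": [
    [0.62,-2,0,0,0],
    [0.62,-4,0,0,0],
    [0.62,-5,0,0,0],
    [0.62,-5,0,0,0]
  ]
}}

```text
clock: 51.3
position: [639.0, 106.6, 34.0]
ee_rot: [0.056, 0.998, -0.001, -0.004]
contact_force: [-9.2, 2.5, 6.4]
gripper_width: 16.6
grasp_force: 4.8
```

Plate D is up again. I'll back off and check. The lever went over around the time D was knocked, so I'll swing it back and redo it last to keep the order right.

{"method": "drive_tool", "body": {
  "targets": [
    [0.62,10,0,0,0],
    [0.62,35,0,-5,0],
    [1,55,0,-40,0],
    [1,60,30,-85,0],
    [1,60,75,-85,0],
    [1,60,120,-85,0],
    [1,60,150,-85,0],
    [1,60,150,-85,0]
  ]
}}

```text
clock: 52.1
position: [600.3, 266.0, 118.9]
ee_rot: [0.054, 0.999, 0.001, 0.001]
contact_force: [-0.1, -0.3, 0.0]
gripper_width: 0.3
grasp_force: 0.0
```

```bash
python3 look.py; python3 go.py 710,265,118,88.6 710,265,39,88.6
python3 - <<'E'
from h import *
t=cv2.imread('pics/t_last.png').max(2); s=cv2.imread('pics/s_last.png').max(2)
for n,im,x0,x1,y0,y1 in(('top',t,186,250,162,184),('scene',s,250,345,200,240)):
    print(n)
    for r in range(y0,y1): print(r,''.join(' .:-=+*#%@'[min(9,int(v)//26)] for v in im[r,x0:x1]))
E
```

```text
[ 616.6 -130.4] [61. 23.] 83.0 (281, 175, 22, 9)
[627.7 -39.7] [56. 23.] 83.0 (251, 172, 20, 9)
[641.1  81. ] [113.  23.] 83.3 (200, 167, 39, 11)
[658.2   4.4] [440.  33.] 85.9 (170, 157, 151, 18)
t 52.2 p [599.6 262.6 118.7] yaw 83.7 F [-0.6 -1.1  0.1] w -0.2 0.0 tilt [-0. -0. -1.]
710,265,118,88.6 [-109.5   14.5    0.7] -4.9
710,265,39,88.6 [-109.5   14.5   79.7] -4.9
top
162 %%%%%%%@@@@@@@@@@@@@@@@@@@@@%%%######%%#####%%%%%%%@@@@@@@@@@@@@
163 =-===+**#%%%%@@@@@@@@@@@@@@@@@@@@@@@@@%%%%######%%#%#%%%%%%%%@@@
164 ::::::----=-=%@@@@@@@@@@@@@@@@@@@@@@@@@@@@@@@@@@@%%%######%%##%#
165 ::::::::::::-*%@@@@@@@@@@@@@@@@@@@@@@@@@@@@@@@@@@@@@@@@@@@@@%%%#
166 .::::::::::::-++****#%%%@@@@@@@@#*@@@@@@@@@@@@@@@@@@@@@@@@@@@@@@
167 ........:.:::-*%%#####*********#**%@@@@@@@@@@@@@@@@@@%%%%%%%@@@@
168 .............-%@@@@@@@@@@%%%####*+*******#%%%@@@@@@@%+=-==++*#%%
169 .............-%@@@@@@@@@@@@@@@@@@*%@%%#####*********+-:::::----=
170 ........:::::=@@@@@@@@@@@@@@@@@@@#@@@@@@@@@@@@@%%###*-::::-:::::
171 :::::::-=====+%@@@@@@@@@@@@@@@@@@#@@@@@@@@@@@@@@@@@@%+---====---
172 =======+*####*##%@@%@@@@@@@@@
[... 4100 characters left out ...]

233 @@@@%#########*#%#==::========*####%%%%%%#+++==-----------------------------------+*+===-------
234 %#****#########+**=======+#####%%%%%%#+===-----------------------------------=+*%%%%%#*+=----==
235 ++==+**########*=====*###%%%%%%%%#+=+=-----------------------------------=+*%%%%%@@@@%#*+======
236 =-==********###*+=*##%%%%%%%#*+++=-----------------------------------=+#%%%%%@@@@%%%%##***+====
237 -::=*#####***#%%%#%%%%%%#*+===-----------------------------------=+#%%%%@@@@@%%%%%###****#+====
238 --==*##*##%%%%%%%%%%#*++==-----------------------------------=+#%%%%@@@@@%%%%%###**+++*****+===
239 ====*#%%%%%%%%%%#+++==-----------------------------------=+#%%%%@@@@@%%%%%###**++==-:=*##****+=
```

{"method": "drive_tool", "body": {
  "targets": [
    [1,-40,8,0,-3],
    [1,-80,14,0,-5],
    [1,-110,14,0,-5],
    [1,-110,14,0,-5],
    [1,-110,14,30,-5],
    [1,-110,14,60,-5],
    [1,-110,14,78,-5],
    [1,-110,14,78,-5]
  ]
}}

```text
clock: 53.0
position: [707.9, 261.4, 37.3]
ee_rot: [0.013, 1.0, -0.002, -0.004]
contact_force: [0.5, -0.1, 0.7]
gripper_width: -0.3
grasp_force: 0.0
```

{"method": "drive_tool", "body": {
  "targets": [
    [1,10,0,0,0],
    [1,20,0,0,0],
    [1,30,0,0,0],
    [1,40,0,0,0],
    [1,50,0,0,0],
    [1,60,0,0,0],
    [1,70,0,0,0],
    [1,78,0,0,0],
    [1,84,0,0,0],
    [1,88,0,0,0],
    [1,88,0,0,0]
  ]
}}

```text
clock: 54.1
position: [622.1, 265.8, 41.0]
ee_rot: [0.012, 1.0, -0.0, -0.0]
contact_force: [0.4, 0.3, -0.1]
gripper_width: 0.3
grasp_force: 0.0
```

{"method": "drive_tool", "body": {
  "targets": [
    [1,-4,0,0,0],
    [1,-6,0,-30,0],
    [1,-6,0,-75,0],
    [1,30,0,-80,0],
    [1,66,0,-80,0],
    [1,66,0,-80,0],
    [1,66,0,-45,0],
    [1,66,0,-10,0],
    [1,66,0,0,0],
    [1,66,0,0,0]
  ]
}}

```text
clock: 55.1
position: [556.7, 266.7, 39.3]
ee_rot: [0.012, 1.0, -0.001, -0.001]
contact_force: [0.1, -0.5, 0.4]
gripper_width: -0.1
grasp_force: 0.0
```

```bash
python3 look.py; python3 go.py
python3 - <<'E'
from h import *
s=cv2.imread('pics/s_last.png').max(2)
for r in range(176,226,2): print(r,''.join(' .:-=+*#%@'[min(9,int(v)//26)] for v in s[r,325:375]))
E
```

```text
[ 616.6 -130.4] [61. 23.] 83.0 (281, 175, 22, 9)
[627.8 -39.6] [56. 23.] 83.0 (251, 172, 20, 9)
[641.1  80.8] [112.  23.] 83.3 (200, 167, 39, 11)
[658.2   4.5] [440.  33.] 85.9 (170, 157, 151, 18)
t 55.2 p [558.4 268.1  42.2] yaw 88.6 F [0.6 1.2 0.9] w -0.2 0.0 tilt [ 0.002  0.001 -1.   ]
176 .............-=======*#+==*#####*+-+***###########
178 ........::.:===========*#+=+*###+==***###**####**#
180 :.....=-:-:============*###+=+**+-=*#**#######*+##
182 :....--:--:===========*######+===*#####*******+=*#
184 :...:--:-:-==========*######*=*###########****=-=+
186 :...:--:--==========**++=====*####*+==--=*###+-===
188 -:::--:-==-::::-=====*####*+===--+***********+-===
190 ===-=====:.......=**+==--=*****#***********#+=====
192 ====--==-   ......=*********#*###********##*+-====
194 =====---:.    .  =***###***###****###*****#+======
196 =========-:.   .+#####****####****####*****+-=====
198 ============-==+***#######*#****#*********+=======
200 ==============+*****##***************#****+-======
202 ============-=+***#****##*****************=-======
204 ==============+******#*******************+-=======
206 ==============++***********************+==========
208 =============-=+**********************+===========
210 ===============+**********************+===========
212 ========++==**+++**#******************+===========
214 ============+*+=+++++***##**#**********+==========
216 ===--==*##*+====+++++=+**###*********###**+=======
218 ==--::=*##+:.==========+*****###*****##*******+===
220 ==--:::-+###+:-===-----+*###*******#####*********#
222 +*####%%%%%##+-:=+*##########****######*****#*#**#
224 %%%#*++==--=*#################***##***##*******#**
```

Lever is back near 0 with its ball at about (338,193), and all plates are standing. Push it over for good.

{"method": "drive_tool", "body": {
  "targets": [
    [1,-8,0,2,0],
    [1,-16,0,2,0],
    [1,-24,0,2,0],
    [1,-32,0,2,0],
    [1,-40,0,2,0],
    [1,-48,0,2,0],
    [1,-56,0,2,0],
    [1,-64,0,2,0],
    [1,-72,0,2,0],
    [1,-80,0,2,0],
    [1,-87,0,2,0],
    [1,-91,0,2,0]
  ]
}}

```text
clock: 56.4
position: [648.4, 265.2, 38.7]
ee_rot: [0.012, 1.0, -0.0, -0.0]
contact_force: [-0.7, -0.3, -0.6]
gripper_width: -0.1
grasp_force: 0.5
```

{"method": "drive_tool", "body": {
  "targets": [
    [1,-3,0,0,0],
    [1,-5,0,0,0],
    [1,-7,0,0,0],
    [1,-7,0,0,0]
  ]
}}

```text
clock: 56.8
position: [650.0, 265.0, 38.6]
ee_rot: [0.012, 1.0, -0.001, -0.005]
contact_force: [-11.5, 2.0, 3.8]
gripper_width: -0.2
grasp_force: 6.0
```

{"method": "drive_tool", "body": {
  "targets": [
    [1,10,0,0,0],
    [1,30,0,0,0],
    [1,50,0,-20,0],
    [1,80,0,-60,0],
    [1,90,0,-90,0],
    [1,90,0,-90,0],
    [1,90,0,-90,0]
  ]
}}

```text
clock: 57.5
position: [565.4, 268.1, 130.9]
ee_rot: [0.012, 1.0, 0.001, 0.002]
contact_force: [1.0, -0.6, -0.3]
gripper_width: -0.0
grasp_force: 0.0
```

```bash
python3 go.py; python3 look.py
python3 - <<'E'
from h import *
s=cv2.imread('pics/s_last.png'); m=s.max(2)
n,l,st,ce=cv2.connectedComponentsWithStats((m[198:220,340:365]<40).astype(np.uint8)); print([(st[i,4],ce[i]+[340,198]) for i in range(1,n)])
a=cv2.cvtColor(cv2.imread('pics/s7.png'),6); b=cv2.cvtColor(s,6)
print(cv2.matchTemplate(b[150:270,60:130],a[165:255,70:120],cv2.TM_CCOEFF_NORMED).max())
for r in range(165,250,2): print(r,''.join(' .:-=+*#%@'[min(9,int(v)//26)] for v in m[r,70:128]))
E
```

```text
t 57.5 p [565.4 268.1 130.9] yaw 88.7 F [ 1.  -0.6 -0.3] w -0.0 0.0 tilt [ 0.003  0.003 -1.   ]
[ 616.6 -130.4] [61. 23.] 83.0 (281, 175, 22, 9)
[627.7 -39.7] [56. 23.] 83.0 (251, 172, 20, 9)
[641.1  80.8] [112.  23.] 83.3 (200, 167, 39, 11)
[658.2   4.5] [440.  33.] 85.9 (170, 157, 151, 18)
[(np.int32(37), array([352.27027027, 210.40540541]))]
0.94104236
165 #*#########**###****##########*********###*#*#****#**###**
167 ####*****#######****######****+************#**************
169 #############%%####**######*=-=*************************#*
171 #########*#%%#%######******+=-=*####**********************
173 #########*=#%###%#**##**#*##+-=***************************
175 ######**#**=*####%#****###*+==**##************************
177 #########**+-+####%###*+==********************************
179 ########*###%*+###%%*+****###**#*##***##******************
181 ###%%###**++=--=##%%%#****####**********#****####*********
183 *++=====*****=--=#%%%%######***********####***##***##*****
185 ****###**###*+----#%%%%##****#####**#**+++****************
187 ****#*#####*#*=----#%%%%%#************+=--***
[... 1266 characters left out ...]
=****##
229 **+**=--=*****+--+#%*+++++##**++=------==-----------+*****
231 **+=**=--******+-:=*#*++++=-:--==-------------------=*****
233 ***==*+--=******+-:+##*+***+=------------------------*****
235 ***+==+=--+******+--+**+=----------------------------=***#
237 ****+-==---*******+-:---------------------------------****
239 *****=-+=--=***####*----------------------------=+*#**##**
241 *#***+--==--*##*++===-----------------------+*#######**#**
243 **#*#*=------=========-----------------=======*#######**##
245 *#####*=-----==========----------=============+*#######**#
247 *+*####+------==========-----===================*########*
249 **+**+======---==================================*########
```

Lever fully over, all plates standing, basket hung, robot clear: handing in.

```bash
python3 -c "
from bench import arm
print(arm.job_done())"
```

```text
the job is handed in; nothing more can be done
None
```

Handed in at about 58 s: all four plates stand at the fence, the basket hangs on the other stand with its nuts, and the lever is fully over. One plate was found knocked flat right after my first lever swing, so I stood it up again, then pulled the lever back and swung it over last; if the order is judged on that first swing, it may count against the job.

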